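# Packing plates for the bench press shuttle

## Robot

A 6-joint arm with a two-finger parallel gripper is mounted at the origin on the work surface. World frame = base frame: x ahead of the robot, y to its left, z up, the work surface at z = 0. Lengths are in mm, angles in rad, forces in N, time in s.
With the tool pointing down it reaches from about 275 to 1000 mm from the base axis. Payload 8.4 kg.
Tool frame: the origin (TCP) lies at the very end of the fingers, on their centre line; the grasp point (between the pads) lies 19 mm behind it; z points along the fingers, y is the direction in which the jaws open and shut (so a half turn about z gives the same grasp; the last joint's range is limited). The gripper opens to 85 mm and grips with 20 to 120 N. Pads are 22 mm wide; open, the fingers measure 114 mm over their backs; the gripper's body (76 mm by 85 mm) begins 54 mm behind the grasp point. The pads swing forward as they close: fully open they stand 13 mm farther back than shut.
Start: joints at [-1.256, 0.353, 1.633, -0, 1.155, -0.002], TCP at [194.703, -593.901, 203.881] pointing down, gripper open.
Joint ranges: [-2.63, 2.63], [-0.92, 2.1], [0.06, 2.66], [-1.3, 4.44], [0, 2.69], [-3.02, 3.02]. Speed limits (rad/s): [2.22, 2.22, 2.79, 3.14, 3.14, 3.14].

## Interface

Orientations are given as [roll, pitch, yaw] about the fixed x, y, z axes, in that order (R = Rz(yaw) Ry(pitch) Rx(roll)).
In Python, from rig import sense, grab_frame, get_calibration, sign_off, boxes_of, trace gives the robot as it stands.
- The arm moves only by the tool servo_tool, never from a script. Its argument "rows" is a list of rows, each a list of 3 entries, a list of its own where there are three numbers: the finger opening in mm, from 0 to 85.4, then the shift along the tool's x, y, z in mm, then the turn, a rotation vector about the tool's x, y, z in degrees. A call has 1 to 8 rows; each row shifts and turns the commanded pose from where the row before left it, along the tool's axes as they then stand; what a row does not reach is not made up. A row lasts 1/8 s, in which the tool goes at most 62.5 mm and 10.7 degrees, less where a joint would pass 70% of its speed; a pose out of reach is approached as far as the arm can. A call is refused whole if a number of a shift passes 62.5 or a number of a turn 10.7, either way. A call with a gripper value outside its range is refused whole. The fingers move at their own pace and stop on an object; "force" is the grip in N (left out, the last holds). Time passes only in rows, so rows that do not move let the fingers close. It gives the time, the measured TCP pose, the force and the opening at its end, in the units of the state.
- sense(): the state, without advancing time (a new reading comes with each control period).
- grab_frame(name): name is "side" or "top"; returns the picture (400x640x3 uint8, blue, green, red); there is no depth.
- get_calibration(name): a dict with "intrinsics" (3x3 intrinsics, pixels), "world_to_cam" (4x4, takes a point from world to camera coordinates). Camera axes: x right, y down, z forward; pixel columns grow to the right and rows downward; lengths in mm; the calibration is good to about 2 mm. A picture is of the moment at which its call begins. get_calibration takes no time and is no camera call.
- sign_off(): hands the job in, once; it reports no verdict.
Trained networks look in the newest picture that a camera, given by its name, has taken for a name from the list of things; names that differ only in an ending like _2 or _b are one class to them, and where a whole thing is asked for, a point or a joint stands for the part that bears it (a point fixed in the world has none). Each returns a list of dicts, best first, with "conf" (0 to 1); they miss things now and then, are a little off and sometimes report something else, mostly with a low value. They report only what shows in the picture. A call takes as long as a camera call. They do not tell look-alikes from the thing itself.
- boxes_of(camera, thing): "centre" ([x, y, z] in mm, in the coordinates of the camera as it stood for that picture, good to about 4 mm: the middle of the surface that is visible of it).
- trace(camera, thing): "mask" (400x640 bool, what is visible of it).
The state is a dict: "clock": time; "qpos": joint angles; "qvel": joint speeds; "joint_efforts": joint torques, N m; "eef_pos": TCP position; "tcp_rot": TCP orientation; "contact_force": force on the tool from outside, world axes, zero at the start; "wrist_torque": the same for the moment, N m; "opening": opening from 0.0 (shut) to 1.0 (fully open).
Only numpy, scipy, OpenCV 4.12 (cv2) and the standard library are available. Lean on these libraries where they do the work, as an engineer would, in place of code of your own. Each camera call takes 0.05 s, during which the arm holds its last target. There are 200 camera calls.

## Task

Set up the packing for the next job on the bench press: by its black handle, draw the shuttle carriage out from under the press until it clicks in at its loading stop, and there stack every rubber-faced packing plate from the rack squarely and centrally on the carriage's bolster block, one on another, lying crosswise to the rails between its guide pins. The plates lie too snugly between the lane strips to be picked up there, so slide each one out over the rack's open front edge to get hold of it. Then push the loaded carriage back along its rails, smoothly and without slamming, until it clicks home under the ram, and leave the other things on the bench where they are.

Things in the scene. Friction and masses are not known exactly. Their poses are not given: they have to be found in the camera images.
- rack: Low rack: brown deck on four short white posts, 240 mm deep (x) by 294 mm wide (y), deck top 80 mm above the bench. Origin: centre of its underside, at bench height. -x is its open front, facing the robot. Lanes centred at y = -116, -58, 0, 58 and 116 mm, each 54 mm wide, each with one plate or none; plates start with their front ends 25 to 60 mm behind the front edge. Fixed; place and yaw vary.
- rack_front (a point): Middle of the top front edge of the rack's deck, 80 mm above the bench, at x = -121 mm of the rack; axes parallel to the rack's. Six steel strips 4 mm thick, 14 mm high, stand on the deck between the lanes (the outer two along its sides), from 21 mm behind this edge to the rear; a like strip closes the rear. Nothing stands in front of the edge.
- plate1: One of up to five alike packing plates, 140 mm long (x) by 40 mm wide (y) by 6 mm thick (z), about 0.26 kg: 4 mm of bare steel with a grippy 2 mm black rubber facing on top (friction about 0.9; steel on the rack's smooth deck about 0.4). Origin: its middle. It lies flat in one of the rack's lanes, facing up, long side running front to back. Absent in some runs (None).
- plate2: One of up to five alike packing plates, 140 mm long (x) by 40 mm wide (y) by 6 mm thick (z), about 0.26 kg: 4 mm of bare steel with a grippy 2 mm black rubber facing on top (friction about 0.9; steel on the rack's smooth deck about 0.4). Origin: its middle. It lies flat in one of the rack's lanes, facing up, long side running front to back. Absent in some runs (None).
- plate3: One of up to five alike packing plates, 140 mm long (x) by 40 mm wide (y) by 6 mm thick (z), about 0.26 kg: 4 mm of bare steel with a grippy 2 mm black rubber facing on top (friction about 0.9; steel on the rack's smooth deck about 0.4). Origin: its middle. It lies flat in one of the rack's lanes, facing up, long side running front to back. Absent in some runs (None).
- plate4: One of up to five alike packing plates, 140 mm long (x) by 40 mm wide (y) by 6 mm thick (z), about 0.26 kg: 4 mm of bare steel with a grippy 2 mm black rubber facing on top (friction about 0.9; steel on the rack's smooth deck about 0.4). Origin: its middle. It lies flat in one of the rack's lanes, facing up, long side running front to back. Absent in some runs (None).
- plate5: One of up to five alike packing plates, 140 mm long (x) by 40 mm wide (y) by 6 mm thick (z), about 0.26 kg: 4 mm of bare steel with a grippy 2 mm black rubber facing on top (friction about 0.9; steel on the rack's smooth deck about 0.4). Origin: its middle. It lies flat in one of the rack's lanes, facing up, long side running front to back. Absent in some runs (None).
- shuttle: Fixed bed of the shuttle, carrying the blue-grey bench arbor press. Origin: midway between the two stations, at bench height. The carriage slides on two rods along y: loading station at y = +115 mm, press station at y = -115 mm, under the ram. Press column: x = -28 to 28, y = -280 to -210 mm, up to 365 mm. Place and yaw vary.
- ram (a point): Centre of the foot of the press ram, 28 mm square, 170 mm above the bench, straight over the press station; does not move. Axes as the shuttle's. The press head over it spans x = -33 to 33 mm and y = -165 to 40 mm from here and starts 68 mm higher up (ram guide included). The parked lever is on the +x side.
- carriage (a joint): Travel of the carriage along the rods, m: 0 at the loading stop, 0.23 at the stop under the ram; it grows towards the shuttle's -y. A spring plunger clicks over a low ridge about 7 mm before each stop and then holds the carriage against the stop; it takes about 6 N to get over a ridge, and about 2 N to slide in between. The carriage starts somewhere between the two.
- bed (a point): Centre of the top of the dark steel bolster block on the carriage, 90 mm above the bench; axes as the shuttle's. Block 76 mm (x) by 80 mm (y), 38 mm above the 190 by 110 mm carriage. Guide pins 8 mm thick, tops 128 mm above the bench: four at x = +-31, y = +-29 mm, one at each end at x = +-84, y = 0. A plate (x along this x) fits between them; its ends overhang the block by 32 mm, free round and below.
- handle (a point): Top centre of the carriage's upright black round handle, 20 to 25 mm in diameter, 58 mm tall, its top 108 mm above the bench. It moves with the carriage, at x = -120 mm, y = +45 mm from the bed point, on the robot's side. Free space all round it.
- oil: Bystander: grey one-litre oil jug with a red cap, 100 x 60 x 200 mm. Origin: centre of its underside.
- grease: Bystander: plain steel tin, 72 mm in diameter, 85 mm tall. Origin: centre of its underside.
- hammer: Bystander: hammer lying on the bench, 280 mm long. Origin: centre of its underside.
Not all that is in view belongs to the job. Leave any yellow look-alike of the plate1 alone.

How it is judged (in metres and radians):
On the way, in this order (a step that is already met when the one before it is completed fails the run):
1. the carriage is drawn out to its loading stop (within 5 mm) (value of joint carriage below 0.005 m), for 0.3 s.
2. with the carriage at its loading stop, every plate is stacked squarely on the bolster block and let go (value of joint carriage below 0.008 m and x of plate1 in the frame of bed between -0.015 and 0.015 m and y of plate1 in the frame of bed between -0.01 and 0.01 m and z of plate1 in the frame of bed between 0 and 0.034 m and angle between the x axis of each of plate1, plate2, plate3, plate4, plate5 and the x axis of bed, either way round below 0.18 rad and angle between the z axis of each of plate1, plate2, plate3, plate4, plate5 and the z axis of bed, either way round below 0.05 rad and linear speed of each of plate1, plate2, plate3, plate4, plate5 below 0.03 m/s and x of plate2 in the frame of bed between -0.015 and 0.015 m and y of plate2 in the frame of bed between -0.01 and 0.01 m and z of plate2 in the frame of bed between 0 and 0.034 m and x of plate3 in the frame of bed between -0.015 and 0.015 m and y of plate3 in the frame of bed between -0.01 and 0.01 m and z of plate3 in the frame of bed between 0 and 0.034 m and x of plate4 in the frame of bed between -0.015 and 0.015 m and y of plate4 in the frame of bed between -0.01 and 0.01 m and z of plate4 in the frame of bed between 0 and 0.034 m and x of plate5 in the frame of bed between -0.015 and 0.015 m and y of plate5 in the frame of bed between -0.01 and 0.01 m and z of plate5 in the frame of bed between 0 and 0.034 m and contact force between the fingers and anything else below 0.5 N), for 0.3 s.
At the end, for the whole second after the job is handed in: The carriage is home under the ram (joint within 5 mm of 0.23) and still, and every plate present lies flat on the stack on the bolster block, its centre within 15 mm (x) and 10 mm (y) of the block's and its long side within 0.18 rad of the block's x axis (value of joint carriage above 0.225 m and velocity of joint carriage below 0.01 m/s and x of plate1 in the frame of bed between -0.015 and 0.015 m and y of plate1 in the frame of bed between -0.01 and 0.01 m and z of plate1 in the frame of bed between 0 and 0.034 m and angle between the x axis of each of plate1, plate2, plate3, plate4, plate5 and the x axis of bed, either way round below 0.18 rad and angle between the z axis of each of plate1, plate2, plate3, plate4, plate5 and the z axis of bed, either way round below 0.05 rad and linear speed of each of plate1, plate2, plate3, plate4, plate5 below 0.03 m/s and x of plate2 in the frame of bed between -0.015 and 0.015 m and y of plate2 in the frame of bed between -0.01 and 0.01 m and z of plate2 in the frame of bed between 0 and 0.034 m and x of plate3 in the frame of bed between -0.015 and 0.015 m and y of plate3 in the frame of bed between -0.01 and 0.01 m and z of plate3 in the frame of bed between 0 and 0.034 m and x of plate4 in the frame of bed between -0.015 and 0.015 m and y of plate4 in the frame of bed between -0.01 and 0.01 m and z of plate4 in the frame of bed between 0 and 0.034 m and x of plate5 in the frame of bed between -0.015 and 0.015 m and y of plate5 in the frame of bed between -0.01 and 0.01 m and z of plate5 in the frame of bed between 0 and 0.034 m); the robot touches nothing.
It fails at once if the carriage is slammed (faster than 0.35 m/s) (velocity of joint carriage above 0.35 m/s or velocity of joint carriage below -0.35 m/s).
It fails at once if the oil jug, grease tin or hammer is shifted by more than 30 mm (distance of any of oil, grease, hammer from where it was at the start of the episode above 0.03 m).
Of plate1, plate2, plate3, plate4, plate5 only 3 to 5 are there at a start; the rules pass over those that are not, and their reading is None.
At some moment in a run one of plate1, plate2, plate3, plate4, plate5 may be knocked a few centimetres aside while the robot is not near it.
Once in a run the grip may slacken for a moment while it holds something.
It also fails if it takes over 210 s, if anything falls off the work surface, if the arm or the gripper's body presses on something with over 40 N, if the wrist force passes 120 N, or if a joint passes its speed limit or range.

## Working session

There is one attempt and no reset: what is moved stays moved. The work goes in short steps, Python scripts to look and compute and a tool call to move; the robot and the scene stay as the last step left them, time stands still between calls to the robot, and variables do not carry over. Pictures are saved under pics/ and viewed, about 12 in all and at most 16, crops included, and the job is handed in when it is done.

Besides the shell and the picture viewer there is one more tool, called after "Request:" by a JSON object that holds its "name" and its "arguments", one argument or row to a line. servo_tool: Moves the arm, as the interface text tells. Its arguments: {"type":"object","properties":{"rows":{"type":"array","items":{"type":"array"}},"force":{"type":"number"}},"required":["rows"]}

```bash
ls; mkdir -p pics
python3 - <<'E'
from rig import *
import cv2
print(sense())
for n in("side","top"):
    cv2.imwrite(f"pics/{n}0.png",grab_frame(n)); print(n,get_calibration(n))
E
```

```text
pics
{'clock': 0.0, 'qpos': array([-1.25638883e+00,  3.53690126e-01,  1.63411968e+00,  1.47402041e-06,
        1.15521201e+00, -2.40739727e-03]), 'qvel': array([ 0.0012506 ,  0.00064763, -0.00135235,  0.00108328, -0.00108014,
        0.00035068]), 'joint_efforts': array([ 4.81414336e-04, -6.05252051e+01, -3.42062688e+01, -3.81515815e-05,
        9.43918945e-03,  1.37088122e-06]), 'eef_pos': array([ 194.55075057, -593.40827954,  203.14168282]), 'tcp_rot': array([-3.14016350e+00, -4.78826219e-06,  3.16814295e-01]), 'contact_force': array([-0.32087928, -0.1821104 , -0.65025722]), 'wrist_torque': array([-0.0329581 ,  0.02201644, -0.01504309]), 'opening': 0.9991938621227985}
side {'intrinsics': array([[436.38485221,   0.        , 315.14664144],
       [  0.        , 436.38485221, 203.13194144],
       [  0.        ,   0.        ,   1.        ]]), 'world_to_cam': array([[-7.95319281e-01, -6.05696385e-01, -2.44771312e-02,
         4.57800042e+02],
       [-2.87584150e-01,  4.12546665e-01, -8.64349817e-01,
         2.36476890e+02],
       [ 5.33631518e-01, -6.80394840e-01, -5.02294997e-01,
         1.40284540e+03],
       [ 0.00000000e+00,  0.00000000e+00,  0.00000000e+00,
         1.00000000e+00]])}
top {'intrinsics': array([[434.01932517,   0.        , 322.14765332],
       [  0.        , 434.01932517, 203.12734845],
       [  0.        ,   0.        ,   1.        ]]), 'world_to_cam': array([[-1.36942106e-02, -9.99872007e-01,  8.27277964e-03,
         2.73141758e+01],
       [-9.95764467e-01,  1.28847568e-02, -9.10335654e-02,
         5.17237355e+02],
       [ 9.09153209e-02, -9.48437282e-03, -9.95813462e-01,
         1.59112049e+03],
       [ 0.00000000e+00,  0.00000000e+00,  0.00000000e+00,
         1.00000000e+00]])}
```

View pics/top0.png

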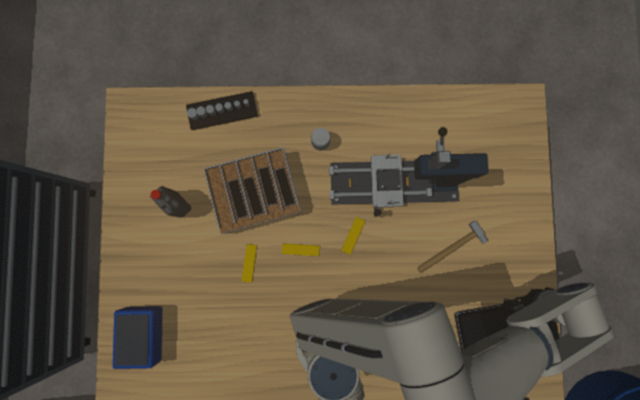

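View pics/side0.png

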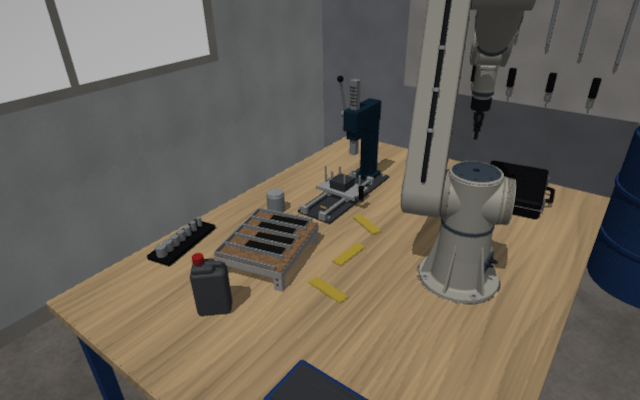

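```bash
cat > h.py <<'E'
from rig import *
import numpy as np, cv2
from scipy.optimize import least_squares
CAL={n:get_calibration(n) for n in("side","top")}
def toW(cam,p):
    M=CAL[cam]["world_to_cam"]; return np.linalg.solve(M,np.append(p,1))[:3]
def proj(cam,P):
    P=np.atleast_2d(P); M=CAL[cam]["world_to_cam"]; c=P@M[:3,:3].T+M[:3,3]; q=c@CAL[cam]["intrinsics"].T
    return q[:,:2]/q[:,2:]
def ray(cam,uv,z):
    "world point on plane z seen at pixel"
    C=CAL[cam]; M=C["world_to_cam"]; R=M[:3,:3]; o=-R.T@M[:3,3]
    d=R.T@np.linalg.solve(C["intrinsics"],[uv[0],uv[1],1]); return o+d*(z-o[2])/d[2]
def tri(uvt,uvs,x0=(500,0,80)):
    f=lambda X:np.r_[proj("top",X)[0]-uvt,proj("side",X)[0]-uvs]
    r=least_squares(f,x0); return r.x,np.abs(r.fun).max()
E
python3 - <<'E'
from h import *
np.set_printoptions(precision=1,suppress=True)
for n in("top","side"):
    grab_frame(n)
    for t in("rack","plate1","shuttle","bed","handle","carriage","oil","grease","hammer"):
        for b in boxes_of(n,t):
            W=toW(n,b["centre"]); print(n,t,round(b["conf"],2),W,proj(n,W)[0])
E
```

```text
top rack 0.77 [563.6 290.8  80.2] [246.9 189.9]
top rack 0.18 [ 352.8 -477.7   25.9] [457.7 245.8]
top plate1 0.81 [300.4 293.    8.3] [249.3 262.8]
top plate1 0.71 [536.9 269.2  82.5] [252.8 197.2]
top plate1 0.7 [350.9 100.4   6.7] [301.2 248.4]
top plate1 0.64 [529.6 324.7  89.3] [236.9 199.2]
top plate1 0.63 [573.8 217.1  88.9] [267.1 186.5]
top plate1 0.63 [393.2 -96.3   6.8] [353.8 236.3]
top plate1 0.61 [569.7 157.5  85.6] [283.9 187.6]
top shuttle 0.91 [ 580.5 -271.5   53.2] [401.5 184.3]
top handle 0.74 [ 585.  -212.3   51.1] [385.3 183.3]
top carriage 0.79 [ 586.3 -213.7   54.5] [385.8 182.9]
top carriage 0.55 [529.1 321.4  86.8] [238.  199.4]
top carriage 0.28 [564.2 289.   78.9] [247.4 189.8]
top oil 0.64 [515.8 543.8 158.8] [168.5 202. ]
top grease 0.82 [741.6  20.9  86.8] [321.3 139.9]
top hammer 0.75 [ 351.8 -481.    26.6] [458.7 246. ]
side rack 0.76 [537.6 329.4  82.7] [262.7 248. ]
side plate1 0.77 [299.8 294.6  -0.8] [328.2 290.4]
side plate1 0.73 [347.4 104.4   1.3] [349.2 254.5]
side plate1 0.72 [531.2 322.6  86.6] [265.4 246.6]
side plate1 0.65 [393.3 -91.3   4.6] [367.4 224.5]
side plate1 0.6 [568.3 151.3  88.8] [290.5 219.6]
side plate1 0.5 [537.1 265.3  88.7] [275.8 237.3]
side plate1 0.46 [574.5 212.8  89.3] [277.8 226.6]
side shuttle 0.76 [ 578.6 -295.7   88.2] [355.9 173.2]
side bed 0.83 [ 570.3 -181.3   58.7] [342.4 190.3]
side handle 0.63 [ 572.8 -179.7   58.5] [341.7 190.3]
side carriage 0.83 [ 568.1 -187.9   57. ] [343.8 190.2]
side carriage 0.34 [571.9 211.2  89.2] [278.6 226.7]
side oil 0.96 [504.6 573.1 109.8] [210.8 286. ]
side grease 0.83 [737.7  42.8  62.1] [275.8 200.2]
side grease 0.48 [572.  211.3  89.3] [278.6 226.7]
side grease 0.47 [536.2 329.1  81.5] [263.1 248.4]
```

Run:
```python
import cv2,numpy as np
a=cv2.imread("pics/top0.png")[140:240,195:465]; b=cv2.imread("pics/side0.png")[130:290,210:400]
A=cv2.resize(a,None,fx=2.9,fy=2.9,interpolation=cv2.INTER_CUBIC)
cv2.imwrite("pics/c_top.png",cv2.convertScaleAbs(A,alpha=1.6))
cv2.imwrite("pics/c_side.png",cv2.convertScaleAbs(cv2.resize(b,None,fx=3.7,fy=3.7,interpolation=cv2.INTER_CUBIC),alpha=1.6))
```

```text
(no output)
```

View pics/c_top.png

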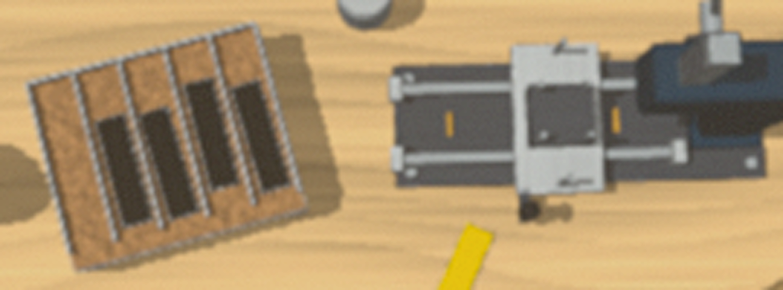

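View pics/c_side.png

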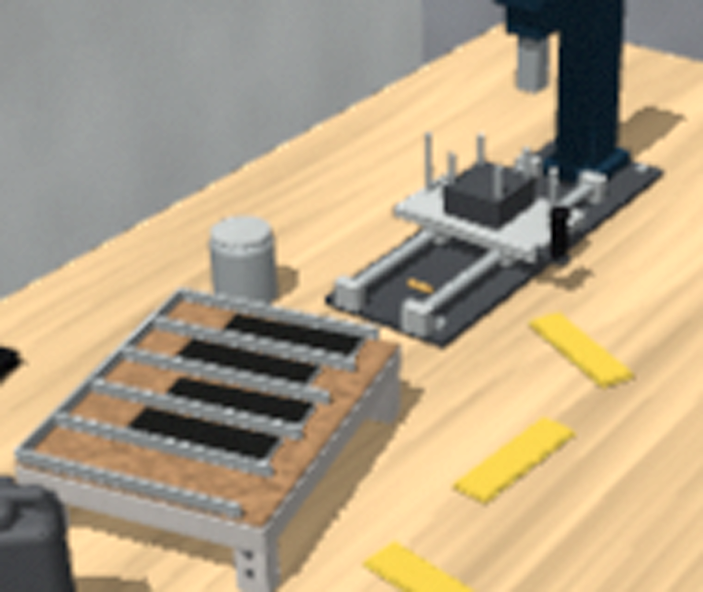

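Run:
```python
from h import *
np.set_printoptions(precision=1,suppress=True)
T=lambda u,v:np.array([u/2.9+195,v/2.9+140]); S=lambda u,v:np.array([u/3.7+210,v/3.7+130])
def R(t):return np.array([[np.cos(t),-np.sin(t)],[np.sin(t),np.cos(t)]])
# rack: local pts
obs=[("top",T(75,268),(-120,147,80)),("top",T(304,207),(-120,-147,80)),("top",T(29,85),(120,147,94)),("top",T(258,25),(120,-147,94)),
("side",S(400,349),(-120,-147,80)),("side",S(265,526),(-120,147,80)),("side",S(18,455),(120,147,94)),("side",S(180,292),(120,-147,94))]
def f(p,full=False):
    r=[]
    for c,uv,l in obs:
        P=np.r_[p[:2]+R(p[2])@l[:2],l[2]]; r.append(proj(c,P)[0]-uv)
    return np.ravel(r)
s=least_squares(f,[560,290,.25]); print("rack",s.x[:2],s.x[2],"\n",s.fun.reshape(-1,2))
# triangulated checks
for a,b in (((304,207),(400,349)),((75,268),(265,526)),((29,85),(18,455)),((258,25),(180,292))): print("tri",*tri(T(*a),S(*b)))
# plates front/rear ends mid in top at z=86 to rack frame
rk=s.x
for nm,pts in {"A":((124,226),(151,220),(99,120),(128,115)),"B":((174,219),(201,212),(143,112),(167,107)),"C":((215,190),(240,184),(186,84),(212,79)),"D":((266,190),(290,184),(233,88),(260,82))}.items():
    L=[R(-rk[2])@(ray("top",T(*q),86)[:2]-rk[:2]) for q in pts]; print(nm,*L)
# carriage
print("block tri")
for a,b in (((528,143),(446,187)),((599,140),(483,222)),((596,84),(535,183))): print(*tri(T(*a),S(*b)))
for q in ((511,45),(598,42),(606,190),(515,194)): print("car52",ray("top",T(*q),52))
for q in ((528,86),(596,84),(599,141),(528,144)): print("blk90",ray("top",T(*q),90))
print("handle top", *tri(T(527,199),S(560,207)), ray("top",T(527,199),108),ray("side",S(560,207),108))
for q in ((397,66),(397,186),(764,177)):print("base",ray("top",T(*q),10))
for q in ((390,85),(640,81),(392,158),(690,151)):print("rod",ray("top",T(*q),45))
print("marks",ray("top",T(449,124),12),ray("top",T(616,121),12))
```

```text
rack [560.3 271.8] 0.2517503766418034 
 [[-0.4  1.4]
 [ 0.5  0.8]
 [-1.7 -0.5]
 [-1.  -0.9]
 [ 0.7 -1.5]
 [ 0.1  0. ]
 [-0.6 -1.5]
 [ 0.7 -1.5]]
tri [483.7 101.2  73.6] 0.16454024589091887
tri [411.1 382.6  77.4] 0.3846815549308076
tri [640.4 441.3  85.7] 0.346448759363966
tri [714.  158.3  85.9] 0.9044861266792736
A [-81.9  72.9] [-83.4  39.2] [53.4 70.5] [50.1 34.4]
B [-89.6  11.6] [-90.  -22.5] [48.9 15.6] [ 47.2 -14.5]
C [-68.2 -45.9] [-69.1 -77.5] [ 68.9 -44.4] [ 66.6 -77.1]
D [ -84.6 -106.5] [ -85.2 -136.9] [ 48.9 -99.4] [  47.4 -133.6]
block tri
[ 576.6 -160.6  109. ] 7.791419664840987
[ 593.4 -264.7   14.2] 8.233386599828293
[ 616.4 -282.4   54.2] 7.867458914157169
car52 [ 689.2 -163.    52. ]
car52 [ 691.8 -274.1   52. ]
car52 [ 502.3 -278.5   52. ]
car52 [ 498.7 -163.4   52. ]
blk90 [ 629.8 -178.    90. ]
blk90 [ 631.2 -262.6   90. ]
blk90 [ 560.  -264.1   90. ]
blk90 [ 557.4 -176.2   90. ]
handle top [ 483.3 -173.5  108.7] 1.698934086734937 [ 487.9 -170.8  108. ] [ 478.3 -178.2  108. ]
base [671.7 -18.7  10. ]
base [514.5 -16.2  10. ]
base [ 520.1 -492.7   10. ]
rod [640.8  -8.2  45. ]
rod [ 642.  -327.7   45. ]
rod [547.1  -9.3  45. ]
rod [ 551.2 -388.3   45. ]
marks [594.3 -84.9  12. ] [ 595.5 -302.2   12. ]
```

Request:
{"name": "servo_tool", "arguments": {
  "rows": [
    [60,[0,0,0],[0,0,8.8]],
    [60,[0,0,0],[0,0,8.8]],
    [60,[28,-40,0],[0,0,0]],
    [60,[28,-40,0],[0,0,0]],
    [60,[28,-40,0],[0,0,0]],
    [60,[28,-40,0],[0,0,0]],
    [60,[28,-40,0],[0,0,0]],
    [60,[28,-40,0],[0,0,0]]
  ],
  "force": 30
}}

```text
clock: 2.1
eef_pos: [361.2, -351.1, 204.1]
tcp_rot: [3.141, -0.001, 0.009]
contact_force: [0.8, -0.1, 0.6]
opening: 0.704
```

Request:
{"name": "servo_tool", "arguments": {
  "rows": [
    [60,[28,-40,0],[0,0,0]],
    [60,[28,-40,0],[0,0,0]],
    [60,[28,-40,0],[0,0,0]],
    [60,[20,-40,0],[0,0,0]],
    [60,[0,0,0],[0,0,0]]
  ]
}}

```text
clock: 2.72
eef_pos: [463.9, -189.0, 204.0]
tcp_rot: [-3.141, -0.0, 0.013]
contact_force: [-1.1, -0.7, 0.2]
opening: 0.699
```

```bash
cat >> h.py <<'E'
def Rt():
    from scipy.spatial.transform import Rotation as Ro
    return Ro.from_euler("xyz",sense()["tcp_rot"]).as_matrix()
def delta(target):
    "tool-axis shift to world target, from measured pose"
    return Rt().T@(np.array(target)-sense()["eef_pos"])
def st():
    s=sense(); print("t",s["clock"],"p",s["eef_pos"].round(1),"r",s["tcp_rot"].round(3),"F",s["contact_force"].round(1),"op",round(s["opening"]*85.4,1))
E
python3 - <<'E'
from h import *
st(); print(delta((479,-175,130)))
cv2.imwrite("pics/s1.png",cv2.resize(cv2.convertScaleAbs(grab_frame("side")[60:230,260:430],alpha=1.5),None,fx=3.5,fy=3.5,interpolation=2))
E
```

```text
t 2.725 p [ 463.9 -189.   204. ] r [-3.141 -0.     0.013] F [-1.1 -0.7  0.2] op 59.7
[ 15.22795103 -13.81934597  73.98236402]
```

Request:
{"name": "servo_tool", "arguments": {
  "rows": [
    [60,[15,-14,20],[0,0,0]],
    [60,[0,0,40],[0,0,0]],
    [60,[0,0,30],[0,0,0]],
    [60,[0,0,15],[0,0,0]],
    [60,[0,0,0],[0,0,0]]
  ]
}}

```text
clock: 3.4
eef_pos: [477.0, -177.6, 98.4]
tcp_rot: [-3.141, 0.001, 0.009]
contact_force: [0.1, 0.1, 0.8]
opening: 0.708
```

Run:
```python
from h import *
st()
cv2.imwrite("pics/s1.png",cv2.resize(cv2.convertScaleAbs(grab_frame("side")[110:230,270:430],alpha=1.5),None,fx=4.5,fy=4.5,interpolation=2))
```

```text
t 3.4 p [ 477.  -177.6   98.4] r [-3.141e+00  1.000e-03  9.000e-03] F [0.1 0.1 0.8] op 60.4
```

View pics/s1.png

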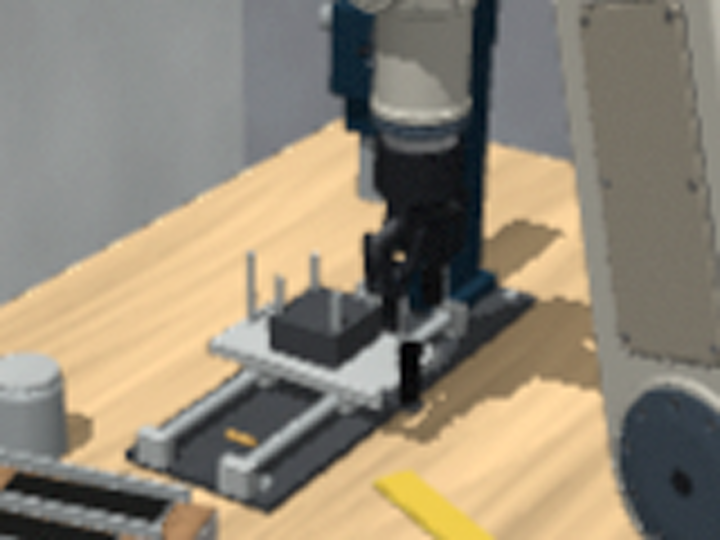

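Run:
```python
from h import *
for P in ((477,-177.6,98.4),(477,-147,106),(477,-208,106),(477,-178,108)): print((proj("side",P)[0]-[270,110])*4.5)
```

```text
[411.70516388 352.05212559]
[393.14843504 358.06000391]
[430.19425173 331.20215723]
[412.26377558 342.23704379]
```

Request:
{"name": "servo_tool", "arguments": {
  "rows": [
    [60,[0,0,13],[0,0,0]],
    [60,[0,0,12],[0,0,0]],
    [60,[0,0,0],[0,0,0]],
    [15,[0,0,0],[0,0,0]],
    [10,[0,0,0],[0,0,0]],
    [10,[0,0,0],[0,0,0]],
    [10,[0,0,0],[0,0,0]]
  ],
  "force": 30
}}

```text
clock: 4.32
eef_pos: [477.9, -177.2, 74.3]
tcp_rot: [3.141, -0.001, 0.01]
contact_force: [-1.1, 0.2, 5.9]
opening: 0.209
```

Request:
{"name": "servo_tool", "arguments": {
  "rows": [
    [10,[0,0,0],[0,0,0]],
    [10,[0,0,0],[0,0,0]]
  ]
}}

```text
clock: 4.58
eef_pos: [477.9, -177.2, 74.3]
tcp_rot: [3.141, -0.001, 0.01]
contact_force: [0.0, 1.1, 5.3]
opening: 0.21
```

Request:
{"name": "servo_tool", "arguments": {
  "rows": [
    [10,[0,-4,0],[0,0,0]],
    [10,[0,-10,0],[0,0,0]],
    [10,[0,-15,0],[0,0,0]],
    [10,[0,-18,0],[0,0,0]],
    [10,[0,-18,0],[0,0,0]],
    [10,[0,-18,0],[0,0,0]],
    [10,[0,-15,0],[0,0,0]],
    [10,[0,-8,0],[0,0,0]]
  ]
}}

```text
clock: 5.58
eef_pos: [476.5, -70.8, 74.3]
tcp_rot: [3.141, 0.0, 0.01]
contact_force: [-3.0, -1.8, 8.1]
opening: 0.209
```

Request:
{"name": "servo_tool", "arguments": {
  "rows": [
    [10,[0,-4,0],[0,0,0]],
    [10,[0,-4,0],[0,0,0]],
    [10,[0,-4,0],[0,0,0]],
    [10,[0,-4,0],[0,0,0]]
  ]
}}

```text
clock: 6.08
eef_pos: [476.3, -55.3, 74.3]
tcp_rot: [3.141, 0.0, 0.01]
contact_force: [-4.2, -2.0, 7.4]
opening: 0.207
```

Request:
{"name": "servo_tool", "arguments": {
  "rows": [
    [10,[0,-3,0],[0,0,0]],
    [10,[0,-3,0],[0,0,0]]
  ]
}}

```text
clock: 6.32
eef_pos: [476.2, -49.4, 74.3]
tcp_rot: [3.141, 0.0, 0.01]
contact_force: [-2.7, -1.9, 7.8]
opening: 0.211
```

Request:
{"name": "servo_tool", "arguments": {
  "rows": [
    [10,[0,-2,0],[0,0,0]],
    [10,[0,-2,0],[0,0,0]]
  ]
}}

```text
clock: 6.58
eef_pos: [476.2, -45.6, 74.3]
tcp_rot: [3.141, 0.0, 0.01]
contact_force: [-3.7, -7.5, 8.3]
opening: 0.21
```

Request:
{"name": "servo_tool", "arguments": {
  "rows": [
    [10,[0,-2,0],[0,0,0]],
    [10,[0,-2,0],[0,0,0]]
  ]
}}

```text
clock: 6.82
eef_pos: [476.1, -42.6, 74.3]
tcp_rot: [3.139, 0.0, 0.011]
contact_force: [-3.5, -9.9, 8.6]
opening: 0.21
```

Request:
{"name": "servo_tool", "arguments": {
  "rows": [
    [10,[0,-2,0],[0,0,0]],
    [10,[0,-1,0],[0,0,0]]
  ]
}}

```text
clock: 7.08
eef_pos: [476.1, -38.9, 74.3]
tcp_rot: [3.14, 0.0, 0.01]
contact_force: [-4.4, -4.9, 7.4]
opening: 0.206
```

Request:
{"name": "servo_tool", "arguments": {
  "rows": [
    [10,[0,-2,0],[0,0,0]],
    [10,[0,0,0],[0,0,0]]
  ]
}}

```text
clock: 7.32
eef_pos: [476.1, -36.0, 74.3]
tcp_rot: [-3.141, 0.0, 0.009]
contact_force: [-3.6, 2.8, 9.0]
opening: 0.212
```

Request:
{"name": "servo_tool", "arguments": {
  "rows": [
    [10,[0,-2,0],[0,0,0]],
    [10,[0,0,0],[0,0,0]]
  ]
}}

```text
clock: 7.58
eef_pos: [476.0, -33.9, 74.2]
tcp_rot: [-3.141, 0.001, 0.01]
contact_force: [-2.9, 1.9, 9.6]
opening: 0.208
```

Request:
{"name": "servo_tool", "arguments": {
  "rows": [
    [10,[0,-2,0],[0,0,0]],
    [10,[0,0,0],[0,0,0]]
  ]
}}

```text
clock: 7.82
eef_pos: [476.0, -32.8, 74.3]
tcp_rot: [3.14, 0.0, 0.01]
contact_force: [-3.5, -3.8, 7.8]
opening: 0.211
```

Request:
{"name": "servo_tool", "arguments": {
  "rows": [
    [10,[0,-2,0],[0,0,0]],
    [10,[0,0,0],[0,0,0]]
  ]
}}

```text
clock: 8.07
eef_pos: [476.0, -32.6, 74.3]
tcp_rot: [3.138, 0.0, 0.012]
contact_force: [-3.6, -17.4, 6.7]
opening: 0.209
```

Request:
{"name": "servo_tool", "arguments": {
  "rows": [
    [10,[0,2,0],[0,0,0]],
    [60,[0,0,0],[0,0,0]],
    [60,[0,0,0],[0,0,0]],
    [60,[0,0,0],[0,0,0]],
    [60,[0,0,-30],[0,0,0]],
    [60,[0,0,-50],[0,0,0]],
    [60,[-20,-40,-30],[0,0,0]],
    [60,[-40,-40,0],[0,0,0]]
  ]
}}

```text
clock: 9.07
eef_pos: [417.7, 48.3, 186.3]
tcp_rot: [-3.141, -0.006, 0.008]
contact_force: [0.9, 0.1, -0.1]
opening: 0.702
```

Request:
{"name": "servo_tool", "arguments": {
  "rows": [
    [0,[-40,-40,0],[0,0,-7]],
    [0,[-40,-30,0],[0,0,-7]],
    [0,[0,0,0],[0,0,0]],
    [0,[0,0,0],[0,0,0]]
  ]
}}

```text
clock: 9.57
eef_pos: [332.2, 111.6, 184.2]
tcp_rot: [3.142, -0.001, 0.254]
contact_force: [0.2, 0.0, 0.6]
opening: -0.0
```

Run:
```python
from h import *
st()
a=grab_frame("top"); s=grab_frame("side"); cv2.imwrite("pics/top2.png",a); cv2.imwrite("pics/side2.png",s)
A=cv2.resize(a[140:240,195:465],None,fx=2.9,fy=2.9,interpolation=2); B=cv2.resize(s[130:230,210:400],None,fx=3,fy=3,interpolation=2)
c=np.zeros((590,783,3),np.uint8); c[:290]=A[:290,:783]; c[290:590,:570]=B
cv2.imwrite("pics/c2.png",cv2.convertScaleAbs(c,alpha=1.6))
```

```text
t 9.575 p [332.2 111.6 184.2] r [ 3.142e+00 -1.000e-03  2.540e-01] F [0.2 0.  0.6] op -0.0
```

View pics/c2.png

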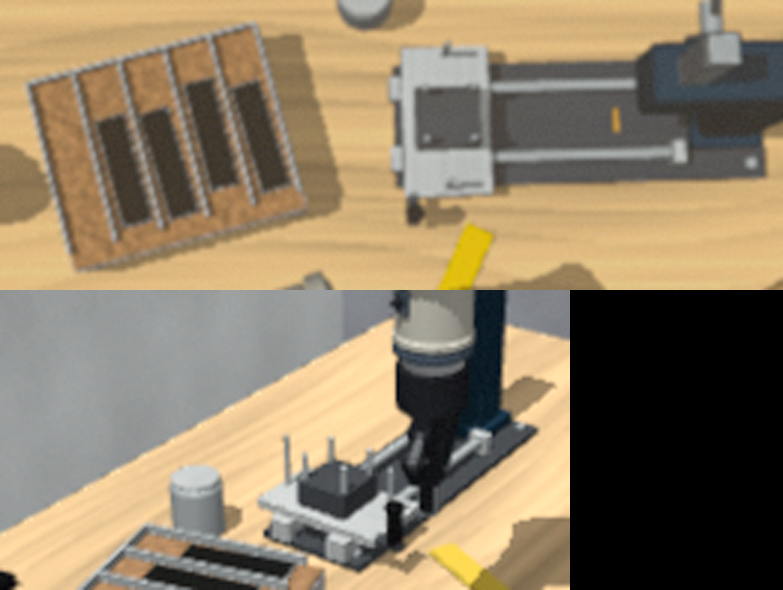

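```bash
cat >> h.py <<'E'
RK=np.array([560.3,271.8,.252])
def R2(t):return np.array([[np.cos(t),-np.sin(t)],[np.sin(t),np.cos(t)]])
def rk(x,y,z): return np.r_[RK[:2]+R2(RK[2])@[x,y],z]
def loc(P): return np.r_[R2(RK[2]).T@(np.array(P)[:2]-RK[:2]),P[2] if len(P)>2 else 0]
E
python3 - <<'E'
from h import *
np.set_printoptions(precision=1,suppress=True)
T=lambda u,v:np.array([u/2.9+195,v/2.9+140])
for q in ((415,90),(487,88),(487,146),(415,148)): print("blk",ray("top",T(*q),90))
for q in ((401,47),(487,48),(492,193),(406,195)): print("car",ray("top",T(*q),52))
print("D above",rk(80,-118,130),delta(rk(80,-118,130)),"B",rk(80,-1,82))
print("local now",loc(sense()["eef_pos"]))
E
```

```text
blk [626.5 -37.8  90. ]
blk [ 627.9 -127.1   90. ]
blk [ 555.5 -125.5   90. ]
blk [554.2 -36.6  90. ]
car [688.3 -22.8  52. ]
car [ 685.7 -132.3   52. ]
car [ 500.4 -134.5   52. ]
car [499.3 -26.   52. ]
D above [667.2 177.5 130. ] [340.6  19.5  54.3] B [638.  290.8  82. ]
local now [-260.6  -98.8  184.1]
```

Request:
{"name": "servo_tool", "arguments": {
  "rows": [
    [0,[57,3,0],[0,0,0]],
    [0,[57,4,0],[0,0,0]],
    [0,[57,3,0],[0,0,0]],
    [0,[57,3,0],[0,0,0]],
    [0,[57,4,0],[0,0,0]],
    [0,[56,3,20],[0,0,0]],
    [0,[0,0,34],[0,0,0]],
    [0,[0,0,0],[0,0,0]]
  ]
}}

```text
clock: 10.68
eef_pos: [665.2, 175.9, 125.8]
tcp_rot: [3.141, 0.007, 0.252]
contact_force: [0.1, -0.4, 0.8]
opening: -0.001
```

Run:
```python
from h import *
st(); print(delta(rk(80,-118,82)))
s=grab_frame("side")
cv2.imwrite("pics/s3.png",cv2.resize(cv2.convertScaleAbs(s[150:290,205:345],alpha=1.5),None,fx=4.2,fy=4.2,interpolation=2))
```

```text
t 10.675 p [665.2 175.9 125.8] r [3.141 0.007 0.252] F [ 0.1 -0.4  0.8] op -0.1
[ 2.60379811 -1.00457393 43.80635163]
```

View pics/s3.png

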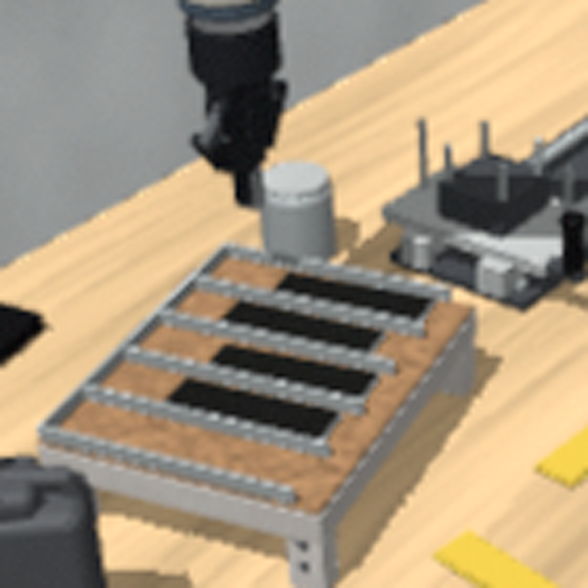

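Request:
{"name": "servo_tool", "arguments": {
  "rows": [
    [0,[2,0,26],[0,0,0]],
    [0,[0,0,9],[0,0,0]],
    [0,[0,0,7],[0,0,0]],
    [0,[0,0,0],[0,0,0]]
  ]
}}

```text
clock: 11.22
eef_pos: [668.6, 178.1, 88.4]
tcp_rot: [-3.142, -0.0, 0.254]
contact_force: [-0.3, 0.4, 0.0]
opening: 0.001
```

Run:
```python
from h import *
st(); print(loc(sense()["eef_pos"]))
s=grab_frame("side")
cv2.imwrite("pics/s4.png",cv2.resize(cv2.convertScaleAbs(s[170:270,215:345],alpha=1.5),None,fx=5.5,fy=5.5,interpolation=2))
```

```text
t 11.225 p [668.6 178.1  88.4] r [-3.142 -0.     0.254] F [-0.3  0.4  0. ] op 0.1
[  81.56031167 -117.74908817   88.38258316]
```

View pics/s4.png

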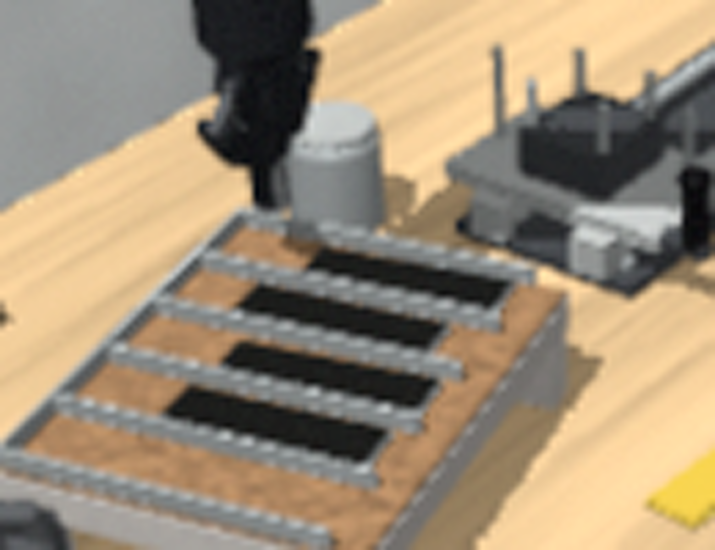

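Run:
```python
from h import *
f=lambda P:((proj("side",P)[0]-[215,170])*5.5).round(0)
print("tcp",f(sense()["eef_pos"]),f(sense()["eef_pos"]+[0,0,30]))
for n,l in {"rr":(120,-147,94),"fr":(-120,-147,94),"Drear":(48,-116,86),"Dfront":(-92,-116,86),"rl":(120,147,94)}.items(): print(n,f(rk(*l)))
```

```text
tcp [273. 244.] [270. 205.]
rr [244. 206.]
fr [571. 272.]
Drear [318. 258.]
Dfront [512. 299.]
rl [ -4. 448.]
```

Run:
```python
from h import *
s=grab_frame("side")[175:235,235:315]; t=grab_frame("top")[140:200,250:330]
o=np.hstack([cv2.resize(x,None,fx=5,fy=5,interpolation=cv2.INTER_NEAREST) for x in (s,t)])
cv2.imwrite("pics/z5.png",cv2.convertScaleAbs(o,alpha=1.8))
```

```text
(no output)
```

View pics/z5.png

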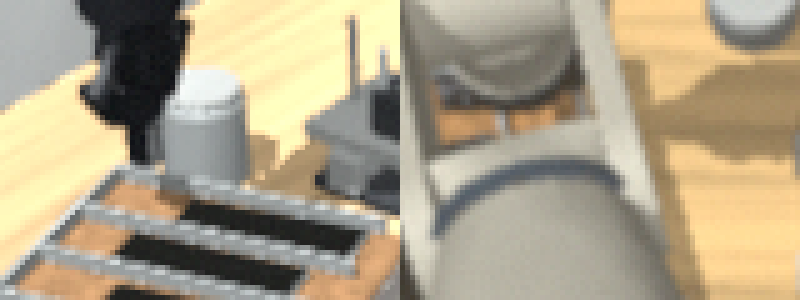

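Request:
{"name": "servo_tool", "arguments": {
  "rows": [
    [0,[0,0,3],[0,0,0]],
    [0,[0,0,2],[0,0,0]],
    [0,[0,0,0],[0,0,0]]
  ]
}}

```text
clock: 11.75
eef_pos: [668.4, 178.1, 82.6]
tcp_rot: [3.142, 0.0, 0.254]
contact_force: [0.3, -0.2, 0.6]
opening: -0.002
```

Request:
{"name": "servo_tool", "arguments": {
  "rows": [
    [0,[0,0,2],[0,0,0]],
    [0,[0,0,0],[0,0,0]]
  ]
}}

```text
clock: 12.0
eef_pos: [668.5, 178.1, 80.7]
tcp_rot: [-3.142, 0.0, 0.254]
contact_force: [0.2, 0.5, -0.9]
opening: -0.001
```

Request:
{"name": "servo_tool", "arguments": {
  "rows": [
    [0,[0,0,2],[0,0,0]],
    [0,[0,0,0],[0,0,0]]
  ]
}}

```text
clock: 12.25
eef_pos: [668.5, 178.1, 78.7]
tcp_rot: [-3.142, 0.0, 0.254]
contact_force: [-0.3, 0.2, 0.3]
opening: 0.001
```

Request:
{"name": "servo_tool", "arguments": {
  "rows": [
    [0,[0,0,3],[0,0,0]],
    [0,[0,0,0],[0,0,0]]
  ]
}}

```text
clock: 12.5
eef_pos: [668.4, 178.1, 75.5]
tcp_rot: [3.142, 0.001, 0.254]
contact_force: [-0.9, 0.1, -0.1]
opening: 0.001
```

Request:
{"name": "servo_tool", "arguments": {
  "rows": [
    [0,[0,0,3],[0,0,0]],
    [0,[0,0,0],[0,0,0]]
  ]
}}

```text
clock: 12.75
eef_pos: [668.4, 178.1, 72.5]
tcp_rot: [-3.142, 0.001, 0.254]
contact_force: [-0.1, -0.8, -0.3]
opening: 0.004
```

Run:
```python
from h import *
st()
s=grab_frame("side")[165:235,225:315]
cv2.imwrite("pics/z6.png",cv2.convertScaleAbs(cv2.resize(s,None,fx=8,fy=8,interpolation=2),alpha=1.8))
f=lambda P:((proj("side",P)[0]-[225,165])*8).round(0)
print(f(sense()["eef_pos"]))
```

```text
t 12.75 p [668.4 178.1  72.5] r [-3.142e+00  1.000e-03  2.540e-01] F [-0.1 -0.8 -0.3] op 0.3
[321. 425.]
```

View pics/z6.png

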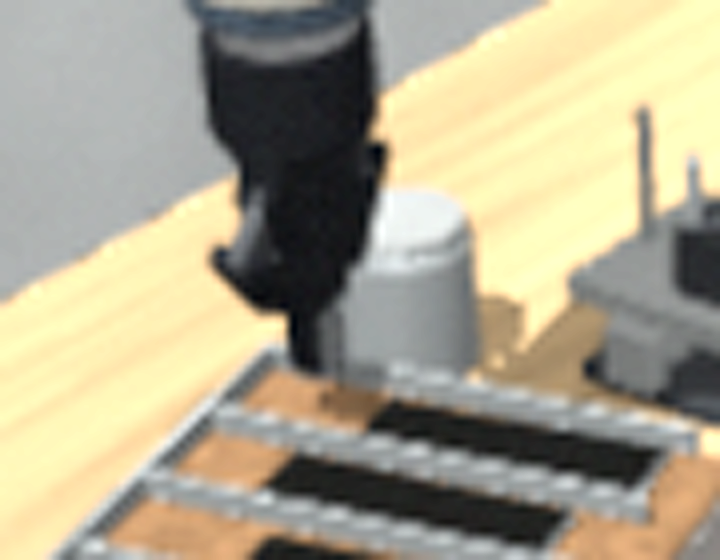

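Request:
{"name": "servo_tool", "arguments": {
  "rows": [
    [0,[0,0,2],[0,0,0]],
    [0,[0,0,2],[0,0,0]],
    [0,[0,0,0],[0,0,0]]
  ]
}}

```text
clock: 13.18
eef_pos: [668.4, 178.1, 68.6]
tcp_rot: [-3.142, 0.0, 0.254]
contact_force: [0.3, -0.7, 0.1]
opening: 0.001
```

Request:
{"name": "servo_tool", "arguments": {
  "rows": [
    [0,[0,0,2],[0,0,0]],
    [0,[0,0,0],[0,0,0]]
  ]
}}

```text
clock: 13.42
eef_pos: [668.5, 178.2, 66.7]
tcp_rot: [3.142, 0.0, 0.254]
contact_force: [-0.3, 0.4, -0.9]
opening: -0.0
```

Request:
{"name": "servo_tool", "arguments": {
  "rows": [
    [0,[0,0,2],[0,0,0]],
    [0,[0,0,0],[0,0,0]]
  ]
}}

```text
clock: 13.68
eef_pos: [668.5, 178.1, 64.7]
tcp_rot: [-3.142, 0.0, 0.254]
contact_force: [0.5, 0.6, -0.1]
opening: 0.001
```

Request:
{"name": "servo_tool", "arguments": {
  "rows": [
    [0,[0,0,2],[0,0,0]],
    [0,[0,0,0],[0,0,0]]
  ]
}}

```text
clock: 13.92
eef_pos: [668.4, 178.1, 62.7]
tcp_rot: [-3.142, 0.0, 0.254]
contact_force: [0.6, 0.5, 0.6]
opening: 0.004
```

Request:
{"name": "servo_tool", "arguments": {
  "rows": [
    [0,[0,0,2],[0,0,0]],
    [0,[0,0,0],[0,0,0]]
  ]
}}

```text
clock: 14.18
eef_pos: [668.5, 178.1, 60.7]
tcp_rot: [-3.142, 0.0, 0.254]
contact_force: [-0.3, 0.1, -0.6]
opening: -0.005
```

Run:
```python
from h import *
st()
s=grab_frame("side")[165:235,225:315]
cv2.imwrite("pics/z7.png",cv2.convertScaleAbs(cv2.resize(s,None,fx=8,fy=8,interpolation=2),alpha=1.8))
```

```text
t 14.175 p [668.5 178.1  60.7] r [-3.142  0.     0.254] F [-0.3  0.1 -0.6] op -0.4
```

View pics/z7.png

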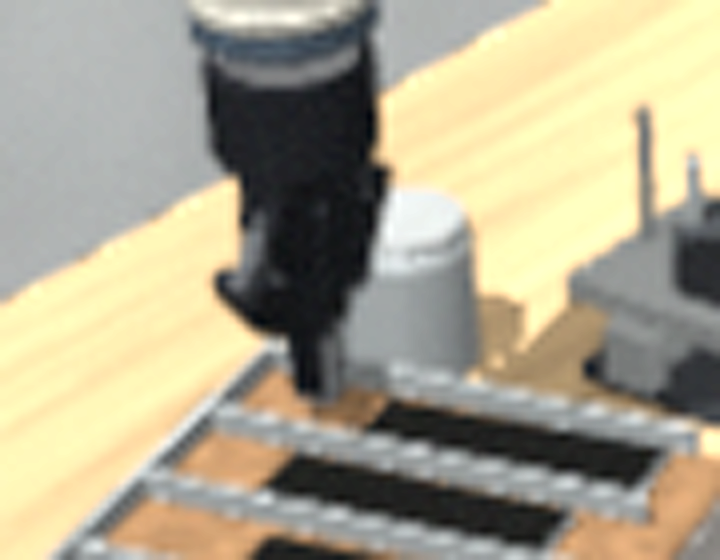

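Request:
{"name": "servo_tool", "arguments": {
  "rows": [
    [0,[0,0,1.5],[0,0,0]],
    [0,[0,0,0],[0,0,0]]
  ]
}}

```text
clock: 14.48
eef_pos: [668.5, 178.2, 59.2]
tcp_rot: [-3.142, 0.0, 0.254]
contact_force: [-0.9, 0.9, 0.3]
opening: -0.001
```

Request:
{"name": "servo_tool", "arguments": {
  "rows": [
    [0,[0,0,1.5],[0,0,0]],
    [0,[0,0,0],[0,0,0]]
  ]
}}

```text
clock: 14.72
eef_pos: [668.5, 178.1, 57.7]
tcp_rot: [3.142, 0.0, 0.254]
contact_force: [-0.1, -0.6, -0.7]
opening: 0.002
```

Request:
{"name": "servo_tool", "arguments": {
  "rows": [
    [0,[0,0,1.5],[0,0,0]],
    [0,[0,0,0],[0,0,0]]
  ]
}}

```text
clock: 14.98
eef_pos: [668.5, 178.2, 56.2]
tcp_rot: [-3.142, 0.0, 0.254]
contact_force: [0.2, -0.0, 0.2]
opening: 0.002
```

Request:
{"name": "servo_tool", "arguments": {
  "rows": [
    [0,[0,0,1.5],[0,0,0]],
    [0,[0,0,0],[0,0,0]]
  ]
}}

```text
clock: 15.22
eef_pos: [668.5, 178.1, 54.7]
tcp_rot: [3.142, 0.0, 0.254]
contact_force: [0.4, -0.2, -0.3]
opening: -0.001
```

Request:
{"name": "servo_tool", "arguments": {
  "rows": [
    [0,[0,0,1.5],[0,0,0]],
    [0,[0,0,0],[0,0,0]]
  ]
}}

```text
clock: 15.48
eef_pos: [668.5, 178.1, 53.2]
tcp_rot: [-3.142, 0.0, 0.254]
contact_force: [0.6, -0.3, -0.3]
opening: -0.005
```

Request:
{"name": "servo_tool", "arguments": {
  "rows": [
    [0,[0,0,1.5],[0,0,0]],
    [0,[0,0,0],[0,0,0]]
  ]
}}

```text
clock: 15.72
eef_pos: [668.7, 178.2, 52.7]
tcp_rot: [-3.142, -0.0, 0.254]
contact_force: [-1.3, -1.1, 6.5]
opening: 0.0
```

Request:
{"name": "servo_tool", "arguments": {
  "rows": [
    [0,[0,0,-2.5],[0,0,0]],
    [0,[-10,0,0],[0,0,0]],
    [0,[-8,0,0],[0,0,0]],
    [0,[-8,0,0],[0,0,0]],
    [0,[-12,0,0],[0,0,0]],
    [0,[-15,0,0],[0,0,0]],
    [0,[-15,0,0],[0,0,0]]
  ]
}}

```text
clock: 16.6
eef_pos: [601.8, 160.8, 54.5]
tcp_rot: [-3.142, -0.0, 0.254]
contact_force: [1.7, 0.5, 0.5]
opening: -0.004
```

Request:
{"name": "servo_tool", "arguments": {
  "rows": [
    [0,[-14,0,0],[0,0,0]],
    [0,[-10,0,0],[0,0,0]],
    [0,[-6,0,0],[0,0,0]],
    [0,[-3,0,0],[0,0,0]]
  ]
}}

```text
clock: 17.1
eef_pos: [570.8, 152.8, 54.5]
tcp_rot: [3.142, -0.0, 0.254]
contact_force: [1.3, 0.7, 1.2]
opening: 0.001
```

Run:
```python
from h import *
np.set_printoptions(precision=1,suppress=True)
st();print(loc(sense()["eef_pos"]))
grab_frame("side")
for b in boxes_of("side","plate1"):
    W=toW("side",b["centre"]); print(round(b["conf"],2),W,loc(W))
```

```text
t 17.1 p [570.8 152.8  54.5] r [ 3.1 -0.   0.3] F [1.3 0.7 1.2] op 0.1
[ -19.5 -117.9   54.5]
0.84 [299.  293.2   0.5] [-247.7   85.8    0.5]
0.75 [390.2 -88.4   4.1] [-254.5 -306.5    4.1]
0.73 [571.7 210.   90.8] [ -4.4 -62.7  90.8]
0.72 [345.7 105.9   1.9] [-249.2 -107.2    1.9]
0.7 [476.2 139.1  91.9] [-114.5 -107.6   91.9]
0.65 [531.2 319.4  87.8] [-16.3  53.4  87.8]
0.6 [535.7 264.2  85.1] [-25.7  -1.2  85.1]
```

Request:
{"name": "servo_tool", "arguments": {
  "rows": [
    [0,[5,0,-15],[0,0,0]],
    [0,[10,0,-25],[0,0,0]],
    [0,[42,-58,0],[0,0,0]],
    [0,[42,-59,0],[0,0,0]],
    [0,[0,0,15],[0,0,0]],
    [0,[0,0,15],[0,0,0]],
    [0,[0,0,8],[0,0,0]],
    [0,[0,0,0],[0,0,0]]
  ]
}}

```text
clock: 18.2
eef_pos: [629.7, 272.3, 59.6]
tcp_rot: [-3.141, 0.001, 0.252]
contact_force: [-12.4, -0.1, 30.7]
opening: 0.001
```

Run:
```python
from h import *
st();print(loc(sense()["eef_pos"]))
```

```text
t 18.2 p [629.7 272.3  59.6] r [-3.141e+00  1.000e-03  2.520e-01] F [-12.4  -0.1  30.7] op 0.1
[ 67.36708054 -16.81116759  59.64296945]
```

Request:
{"name": "servo_tool", "arguments": {
  "rows": [
    [0,[0,0,-10],[0,0,0]],
    [0,[0,0,-12],[0,0,0]],
    [0,[14,-16,0],[0,0,0]],
    [0,[0,0,0],[0,0,0]]
  ]
}}

```text
clock: 18.7
eef_pos: [640.4, 292.4, 78.6]
tcp_rot: [-3.141, -0.001, 0.254]
contact_force: [-0.4, -0.8, -0.3]
opening: 0.003
```

Run:
```python
from h import *
np.set_printoptions(precision=1,suppress=True)
st();print(loc(sense()["eef_pos"]))
for c in("side","top"):
  grab_frame(c)
  for b in boxes_of(c,"plate1"):
    W=toW(c,b["centre"]); 
    if W[2]>40: print(c,round(b["conf"],2),W,loc(W))
s=grab_frame("side")[165:255,225:345]
cv2.imwrite("pics/z8.png",cv2.convertScaleAbs(cv2.resize(s,None,fx=6.5,fy=6.5,interpolation=2),alpha=1.8))
```

```text
t 18.7 p [640.4 292.4  78.6] r [-3.1 -0.   0.3] F [-0.4 -0.8 -0.3] op 0.3
[82.7 -0.  78.6]
side 0.78 [570.6 212.5  88.2] [ -4.8 -60.   88.2]
side 0.78 [528.6 323.5  88.3] [-17.8  57.9  88.3]
side 0.74 [474.1 140.1  88.6] [-116.3 -106.    88.6]
side 0.58 [534.9 265.8  87.2] [-26.    0.6  87.2]
top 0.8 [487.1 141.4  86.4] [-103.5 -108.    86.4]
top 0.52 [580.1 208.4  90.6] [  3.4 -66.3  90.6]
```

View pics/z8.png

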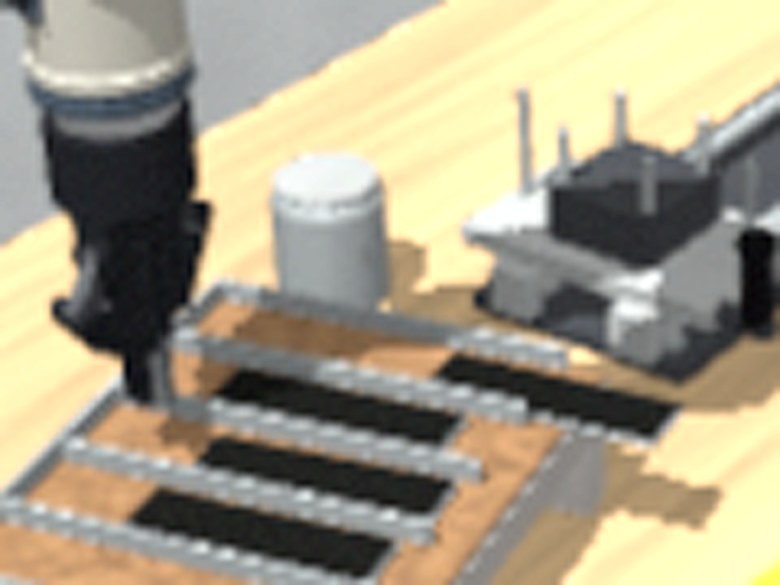

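Request:
{"name": "servo_tool", "arguments": {
  "rows": [
    [0,[0,0,12],[0,0,0]],
    [0,[0,0,8],[0,0,0]],
    [0,[0,0,4],[0,0,0]],
    [0,[0,0,0],[0,0,0]]
  ]
}}

```text
clock: 19.45
eef_pos: [639.6, 292.0, 53.7]
tcp_rot: [3.141, 0.001, 0.254]
contact_force: [-0.1, 0.5, 0.2]
opening: 0.005
```

Request:
{"name": "servo_tool", "arguments": {
  "rows": [
    [0,[-10,0,0],[0,0,0]],
    [0,[-8,0,0],[0,0,0]],
    [0,[-8,0,0],[0,0,0]],
    [0,[-12,0,0],[0,0,0]],
    [0,[-15,0,0],[0,0,0]],
    [0,[-15,0,0],[0,0,0]]
  ]
}}

```text
clock: 20.2
eef_pos: [573.5, 275.0, 54.8]
tcp_rot: [-3.141, -0.001, 0.254]
contact_force: [2.7, 0.8, 2.9]
opening: 0.005
```

Request:
{"name": "servo_tool", "arguments": {
  "rows": [
    [0,[-14,0,0],[0,0,0]],
    [0,[-11,0,0],[0,0,0]],
    [0,[-6,0,0],[0,0,0]],
    [0,[-3,0,0],[0,0,0]],
    [0,[4,0,0],[0,0,0]],
    [0,[0,0,-20],[0,0,0]],
    [0,[0,0,-30],[0,0,0]]
  ]
}}

```text
clock: 21.08
eef_pos: [543.6, 266.8, 103.1]
tcp_rot: [3.141, 0.005, 0.254]
contact_force: [1.1, 0.3, -0.4]
opening: -0.001
```

Run:
```python
from h import *
np.set_printoptions(precision=1,suppress=True)
st();print(loc(sense()["eef_pos"]))
for c in("side","top"):
  cv2.imwrite(f"pics/r_{c}.png",grab_frame(c))
  for b in boxes_of(c,"plate1"):
    W=toW(c,b["centre"]); 
    if W[2]>40: print(c,round(b["conf"],2),W,loc(W))
print(delta(rk(-155,-110,95)))
```

```text
t 21.075 p [543.6 266.8 103.1] r [3.1 0.  0.3] F [ 1.1  0.3 -0.4] op -0.1
[-17.5  -0.7 103.1]
side 0.84 [449.  249.2  87.4] [-113.4    5.9   87.4]
side 0.75 [532.2 319.8  82.2] [-15.2  53.5  82.2]
side 0.55 [476.5 138.2  90. ] [-114.4 -108.5   90. ]
side 0.47 [564.1 214.2  88.4] [-10.6 -56.7  88.4]
top 0.89 [484.6 142.4  88.1] [-105.6 -106.4   88.1]
top 0.68 [580.1 214.6  91.3] [  4.9 -60.4  91.3]
top 0.51 [510.2 273.2  85.1] [-48.2  13.8  85.1]
top 0.21 [517.9 544.3 158.4] [ 26.9 274.5 158.4]
[-139.1  109.3    9. ]
```

Request:
{"name": "servo_tool", "arguments": {
  "rows": [
    [64,[-48,36,0],[0,0,0]],
    [64,[-48,36,0],[0,0,0]],
    [64,[-48,36,0],[0,0,0]],
    [64,[0,0,0],[0,0,0]]
  ],
  "force": 60
}}

```text
clock: 21.78
eef_pos: [428.0, 123.9, 102.6]
tcp_rot: [3.141, 0.006, 0.252]
contact_force: [0.2, 0.2, -0.3]
opening: 0.752
```

Run:
```python
from h import *
np.set_printoptions(precision=1,suppress=True)
st();print(loc(sense()["eef_pos"]), delta(rk(-161,-109,38)))
```

```text
t 21.775 p [428.  123.9 102.6] r [3.1 0.  0.3] F [ 0.2  0.2 -0.3] op 64.2
[-165.  -110.3  102.6] [ 4.4 -1.3 64.6]
```

Request:
{"name": "servo_tool", "arguments": {
  "rows": [
    [64,[4,-1,20],[0,0,0]],
    [64,[0,0,15],[0,0,0]],
    [64,[0,0,10],[0,0,0]],
    [64,[0,0,0],[0,0,0]]
  ]
}}

```text
clock: 22.28
eef_pos: [435.7, 128.8, 58.3]
tcp_rot: [3.142, 0.002, 0.254]
contact_force: [-0.3, -0.1, -0.1]
opening: 0.752
```

Request:
{"name": "servo_tool", "arguments": {
  "rows": [
    [64,[0,0,10],[0,0,0]],
    [64,[0,0,9],[0,0,0]],
    [64,[0,0,0],[0,0,0]]
  ]
}}

```text
clock: 22.65
eef_pos: [435.9, 128.7, 39.7]
tcp_rot: [3.142, 0.001, 0.254]
contact_force: [-0.2, -0.1, 0.2]
opening: 0.747
```

Request:
{"name": "servo_tool", "arguments": {
  "rows": [
    [48,[0,0,0],[0,0,0]],
    [36,[0,0,0],[0,0,0]],
    [36,[0,0,0],[0,0,0]],
    [36,[0,0,0],[0,0,0]]
  ]
}}

```text
clock: 23.15
eef_pos: [436.7, 128.9, 40.6]
tcp_rot: [-3.142, -0.001, 0.254]
contact_force: [-0.8, 0.1, 2.3]
opening: 0.446
```

Request:
{"name": "servo_tool", "arguments": {
  "rows": [
    [36,[0,0,-5],[0,0,0]],
    [36,[0,0,-15],[0,0,0]],
    [36,[0,0,-30],[0,0,0]],
    [36,[0,0,-40],[0,0,0]],
    [36,[-20,0,-20],[0,0,0]],
    [36,[-20,0,0],[0,0,0]],
    [36,[0,0,0],[0,0,0]]
  ]
}}

```text
clock: 24.02
eef_pos: [396.4, 118.4, 151.1]
tcp_rot: [3.142, 0.0, 0.254]
contact_force: [-0.4, -0.3, -3.1]
opening: 0.444
```

Run:
```python
from h import *
np.set_printoptions(precision=1,suppress=True)
st();print(loc(sense()["eef_pos"]))
for c in("side","top"):
  im=grab_frame(c);cv2.imwrite(f"pics/p_{c}.png",im)
  for b in boxes_of(c,"plate1"):
    W=toW(c,b["centre"]); 
    if W[2]>40: print(c,round(b["conf"],2),W,loc(W))
  if c=="side": cv2.imwrite("pics/p9.png",cv2.convertScaleAbs(cv2.resize(im[120:270,225:385],None,fx=4,fy=4,interpolation=2),alpha=1.7))
```

```text
t 24.025 p [396.4 118.4 151.1] r [3.1 0.  0.3] F [-0.4 -0.3 -3.1] op 37.9
[-197.  -107.7  151.1]
side 0.85 [449.9 251.3  88. ] [-112.     7.7   88. ]
side 0.71 [459.  135.7 198.5] [-132.  -106.6  198.5]
side 0.59 [534.  321.8  86.5] [-13.   55.   86.5]
side 0.52 [567.4 204.9  89.5] [ -9.8 -66.6  89.5]
top 0.69 [531.4 322.7  86.1] [-15.3  56.5  86.1]
top 0.63 [571.  207.3  91.7] [ -5.8 -65.1  91.7]
```

View pics/p9.png

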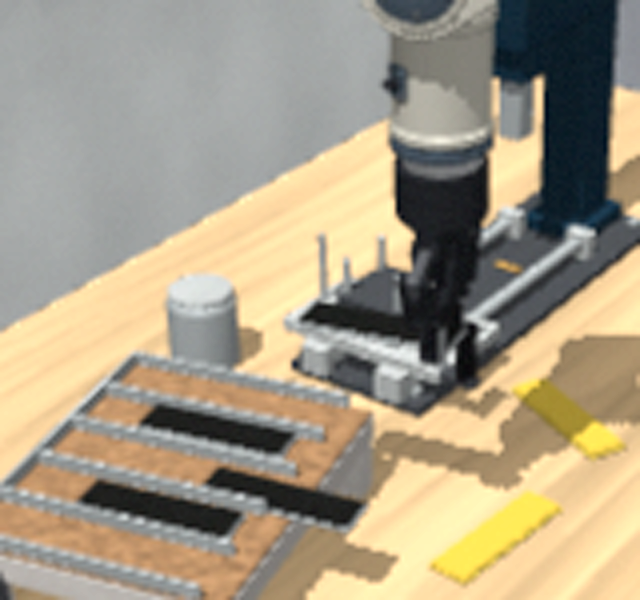

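Run:
```python
from h import *
e=sense()["eef_pos"]
for d in (45,55,65):
    P=e+np.r_[R2(.254)@[d+70,0],45]; print(d,(proj("side",P)[0]-[225,120])*4)
for y in(-20,20):print((proj("side",e+np.r_[R2(.254)@[125,y],45])[0]-[225,120])*4)
```

```text
45 [310.9792898  311.02741505]
55 [300.21721612 309.01656373]
65 [289.50529577 307.01508336]
[309.8786043  298.25634994]
[290.34653821 320.00987056]
```

Run:
```python
from h import *
e=sense()["eef_pos"]
for h in (17,11,0,-11,-17):
    print(h,[(proj("side",e+np.r_[R2(.254)@[h,y],z])[0]-[225,120])*4 for y,z in ((20,33),(34,33))])
im=cv2.imread("pics/p_side.png")[190:225,315:350]
cv2.imwrite("pics/p10.png",cv2.convertScaleAbs(cv2.resize(im,None,fx=16,fy=16,interpolation=cv2.INTER_NEAREST),alpha=2.5))
print([((proj("side",e+np.r_[R2(.254)@[h,27],33])[0]-[315,190])*16).round() for h in (17,11,0,-11)])
```

```text
17 [array([410.51847431, 355.368667  ]), array([404.26416043, 363.65540739])]
11 [array([417.3422051, 356.6809696]), array([411.13211194, 364.99007734])]
0 [array([429.9038949 , 359.09676513]), array([423.77561344, 367.44712752])]
-11 [array([442.53270676, 361.52546919]), array([436.48720526, 369.9174099 ])]
-17 [array([449.44963338, 362.85569471]), array([443.44969702, 371.27045215])]
[array([190., 318.]), array([217., 323.]), array([267., 333.]), array([318., 343.])]
```

View pics/p10.png

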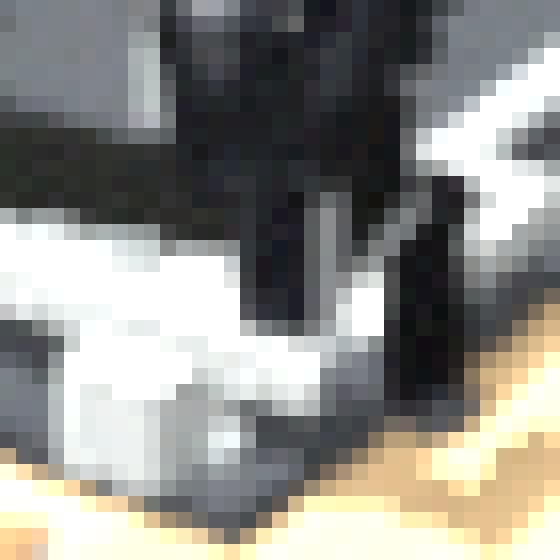

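Request:
{"name": "servo_tool", "arguments": {
  "rows": [
    [36,[0,0,0],[0,0,7]],
    [36,[0,0,0],[0,0,7]],
    [36,[25,35,0],[0,0,0]],
    [36,[30,40,0],[0,0,0]],
    [36,[30,40,0],[0,0,0]],
    [36,[30,40,0],[0,0,0]],
    [36,[25,35,0],[0,0,0]],
    [36,[0,0,0],[0,0,0]]
  ]
}}

```text
clock: 25.22
eef_pos: [541.7, -72.2, 149.9]
tcp_rot: [3.141, -0.001, 0.007]
contact_force: [-0.1, 0.8, -3.7]
opening: 0.445
```

Run:
```python
from h import *
np.set_printoptions(precision=1,suppress=True)
st(); print(delta((542,-77,110)))
```

```text
t 25.225 p [541.7 -72.2 149.9] r [ 3.1 -0.   0. ] F [-0.1  0.8 -3.7] op 38.0
[ 0.3  4.8 39.9]
```

Request:
{"name": "servo_tool", "arguments": {
  "rows": [
    [36,[0,5,20],[0,0,0]],
    [36,[0,0,20],[0,0,0]],
    [36,[0,0,14],[0,0,0]],
    [36,[0,0,0],[0,0,0]]
  ]
}}

```text
clock: 25.72
eef_pos: [538.7, -74.3, 95.3]
tcp_rot: [-3.141, 0.003, 0.01]
contact_force: [0.3, -0.5, -3.5]
opening: 0.446
```

Run:
```python
from h import *
np.set_printoptions(precision=1,suppress=True)
st(); print(delta((542,-77,51)))
t=grab_frame("top");s=grab_frame("side");cv2.imwrite("pics/q_top.png",t);cv2.imwrite("pics/q_side.png",s)
A=cv2.resize(t[150:210,325:385],None,fx=6.5,fy=6.5,interpolation=2);B=cv2.resize(s[160:220,290:350],None,fx=6.5,fy=6.5,interpolation=2)
cv2.imwrite("pics/p11.png",cv2.convertScaleAbs(np.hstack([A,B]),alpha=1.8))
# predictions in crop coordinates
bx,by=593,-77
for n,l in {"pinNN":(-31,-29,128),"pinNP":(-31,29,128),"pinPN":(31,-29,128),"pinPP":(31,29,128),"endP":(84,0,128),"plateFar":(70,0,139),"pF+":(70,20,139),"pF-":(70,-20,139)}.items():
    P=np.r_[[bx,by]+R2(.01)@l[:2],l[2]]; print(n,(proj("top",P)[0]-[325,150])*6.5,(proj("side",P)[0]-[290,160])*6.5+[390,0])
```

```text
t 25.725 p [538.7 -74.3  95.3] r [-3.1  0.   0. ] F [ 0.3 -0.5 -3.5] op 38.1
[ 3.4  2.7 44.3]
pinNN [217.8 241.7] [672.6 148.2]
pinNP [109.9 244.1] [616.6 185.9]
pinPN [214.2 127.6] [589.5 122.1]
pinPP [106.7 130. ] [532.7 158.5]
endP [157.6  31.9] [492.5 118. ]
plateFar [159.8  53.5] [509.9 107.7]
pF+ [122.5  54.3] [489.9 120. ]
pF- [197.   52.7] [529.6  95.6]
```

View pics/p11.png

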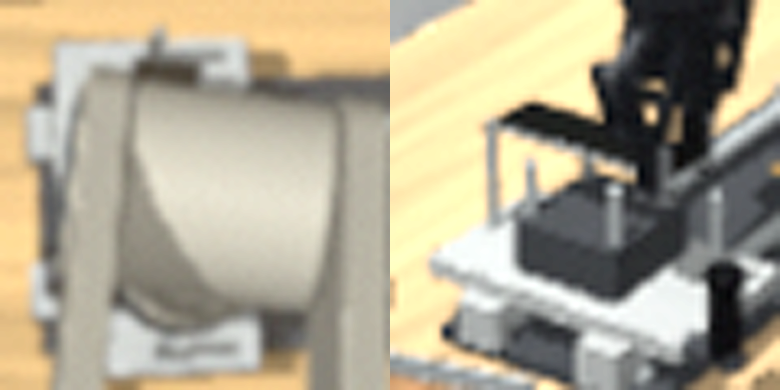

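Request:
{"name": "servo_tool", "arguments": {
  "rows": [
    [36,[3.4,2.7,0],[0,0,0]],
    [36,[0,0,0],[0,0,0]]
  ]
}}

```text
clock: 26.08
eef_pos: [543.9, -77.8, 97.1]
tcp_rot: [3.141, -0.002, 0.01]
contact_force: [-0.9, 0.4, -3.6]
opening: 0.444
```

Request:
{"name": "servo_tool", "arguments": {
  "rows": [
    [36,[0,0,8],[0,0,0]],
    [36,[0,0,8],[0,0,0]],
    [36,[0,0,0],[0,0,0]]
  ]
}}

```text
clock: 26.45
eef_pos: [542.2, -77.4, 79.4]
tcp_rot: [-3.141, 0.002, 0.01]
contact_force: [-0.4, 0.5, -3.1]
opening: 0.444
```

Request:
{"name": "servo_tool", "arguments": {
  "rows": [
    [36,[0,0,8],[0,0,0]],
    [36,[0,0,8],[0,0,0]],
    [36,[0,0,6],[0,0,0]],
    [36,[0,0,3],[0,0,0]],
    [36,[0,0,0],[0,0,0]]
  ]
}}

```text
clock: 27.08
eef_pos: [542.9, -77.5, 55.1]
tcp_rot: [-3.142, 0.0, 0.01]
contact_force: [-0.2, -0.1, -4.1]
opening: 0.451
```

Request:
{"name": "servo_tool", "arguments": {
  "rows": [
    [36,[0,0,1.5],[0,0,0]],
    [36,[0,0,0],[0,0,0]]
  ]
}}

```text
clock: 27.32
eef_pos: [543.1, -77.6, 54.0]
tcp_rot: [3.142, -0.0, 0.01]
contact_force: [-0.8, -0.3, -3.3]
opening: 0.449
```

Request:
{"name": "servo_tool", "arguments": {
  "rows": [
    [36,[0,0,1],[0,0,0]],
    [36,[0,0,0],[0,0,0]]
  ]
}}

```text
clock: 27.58
eef_pos: [543.2, -77.6, 53.0]
tcp_rot: [3.142, -0.0, 0.01]
contact_force: [0.8, 0.5, -2.6]
opening: 0.446
```

Request:
{"name": "servo_tool", "arguments": {
  "rows": [
    [36,[0,0,1.2],[0,0,0]],
    [36,[0,0,0],[0,0,0]]
  ]
}}

```text
clock: 27.82
eef_pos: [543.2, -77.6, 51.7]
tcp_rot: [3.142, -0.0, 0.01]
contact_force: [-0.3, 0.1, -1.5]
opening: 0.444
```

Request:
{"name": "servo_tool", "arguments": {
  "rows": [
    [36,[0,0,0.8],[0,0,0]],
    [36,[0,0,0],[0,0,0]]
  ]
}}

```text
clock: 28.08
eef_pos: [543.2, -77.6, 51.2]
tcp_rot: [3.142, -0.0, 0.01]
contact_force: [-1.5, 0.4, 3.0]
opening: 0.446
```

Request:
{"name": "servo_tool", "arguments": {
  "rows": [
    [48,[0,0,0],[0,0,0]],
    [64,[0,0,0],[0,0,0]],
    [64,[0,0,0],[0,0,0]],
    [64,[0,0,-20],[0,0,0]],
    [64,[0,0,-45],[0,0,0]],
    [64,[0,0,-30],[0,0,0]],
    [64,[0,0,-10],[0,0,0]],
    [64,[0,0,0],[0,0,0]]
  ]
}}

```text
clock: 29.08
eef_pos: [543.1, -77.6, 155.8]
tcp_rot: [3.141, -0.001, 0.01]
contact_force: [-0.1, 0.1, 0.2]
opening: 0.749
```

```bash
cat >> h.py <<'E'
def plates():
  for c in("side","top"):
    grab_frame(c)
    for b in boxes_of(c,"plate1"):
      W=toW(c,b["centre"])
      if W[2]>40: print(c,round(b["conf"],2),W.round(1),"rack",loc(W).round(1),"bed",(R2(.01).T@(W[:2]-[593,-77])).round(1))
E
python3 - <<'E'
from h import *
np.set_printoptions(precision=1,suppress=True)
st(); plates()
# held-plate-edge check for placed plate in side view
s=cv2.imread and grab_frame("side"); cv2.imwrite("pics/u_side.png",s)
print(delta(rk(-163,3,140)))
E
```

```text
t 29.075 p [543.1 -77.6 155.8] r [ 3.1 -0.   0. ] F [-0.1  0.1  0.2] op 64.0
side 0.83 [451.2 249.8  88. ] rack [-111.1    5.9   88. ] bed [-138.5  328.2]
side 0.7 [591.8 -78.4  99.4] rack [ -56.8 -347.    99.4] bed [-1.2 -1.4]
side 0.63 [569.  210.3  87. ] rack [ -6.9 -61.7  87. ] bed [-21.2 287.5]
side 0.55 [531.4 319.8  88.6] rack [-16.   53.7  88.6] bed [-57.6 397.4]
top 0.93 [572.9 208.   93.1] rack [ -3.7 -65.   93.1] bed [-17.3 285.2]
top 0.87 [528.3 319.8  87. ] rack [-19.   54.5  87. ] bed [-60.8 397.5]
top 0.75 [456.  254.6  85.5] rack [-105.3    9.4   85.5] bed [-133.7  333. ]
[-137.6 -312.8   15. ]
```

Request:
{"name": "servo_tool", "arguments": {
  "rows": [
    [64,[-22,-50,0],[0,0,0]],
    [64,[-22,-52,0],[0,0,0]],
    [64,[-22,-52,0],[0,0,0]],
    [64,[-22,-52,0],[0,0,0]],
    [64,[-22,-52,0],[0,0,0]],
    [64,[-22,-52,0],[0,0,0]],
    [64,[0,0,10],[0,0,-7]],
    [64,[0,0,30],[0,0,-7]]
  ]
}}

```text
clock: 30.32
eef_pos: [408.4, 232.6, 116.0]
tcp_rot: [-3.141, -0.002, 0.26]
contact_force: [-0.5, -0.3, -0.6]
opening: 0.747
```

Request:
{"name": "servo_tool", "arguments": {
  "rows": [
    [64,[0,0,0],[0,0,0]]
  ]
}}

```text
clock: 30.45
eef_pos: [406.2, 230.3, 113.9]
tcp_rot: [3.14, 0.005, 0.254]
contact_force: [0.2, 0.8, 0.2]
opening: 0.754
```

Run:
```python
from h import *
np.set_printoptions(precision=1,suppress=True)
st(); plates(); print(delta(rk(-158,6,40)))
```

```text
t 30.45 p [406.2 230.3 113.9] r [3.1 0.  0.3] F [0.2 0.8 0.2] op 64.4
side 0.81 [447.1 248.7  84.5] rack [-115.4    5.9   84.5] bed [-142.6  327.1]
side 0.77 [529.2 320.6  85.9] rack [-17.9  55.   85.9] bed [-59.8 398.2]
side 0.73 [567.  207.9  89.3] rack [ -9.4 -63.5  89.3] bed [-23.1 285.2]
side 0.65 [550.9 -80.9  97. ] rack [ -97.1 -339.2   97. ] bed [-42.2  -3.5]
top 0.63 [596.6 -77.9  94.2] rack [ -52.1 -347.7   94.2] bed [ 3.6 -0.9]
top 0.57 [567.7 204.4  90.9] rack [ -9.6 -67.1  90.9] bed [-22.5 281.7]
top 0.56 [539.9 326.   87.9] rack [-6.2 57.6 87.9] bed [-49.  403.5]
top 0.46 [516.7 268.7  83.9] rack [-43.    7.8  83.9] bed [-72.8 346.4]
[-1.1 -7.4 76.6]
```

Request:
{"name": "servo_tool", "arguments": {
  "rows": [
    [64,[-1,-7,10],[0,0,0]],
    [64,[0,0,20],[0,0,0]],
    [64,[0,0,20],[0,0,0]],
    [64,[0,0,0],[0,0,0]]
  ]
}}

```text
clock: 31.15
eef_pos: [404.3, 237.3, 64.8]
tcp_rot: [3.141, 0.002, 0.253]
contact_force: [-0.4, 0.3, -0.3]
opening: 0.751
```

Request:
{"name": "servo_tool", "arguments": {
  "rows": [
    [64,[0,0,12],[0,0,0]],
    [64,[0,0,11],[0,0,0]],
    [64,[0,0,0],[0,0,0]],
    [48,[0,0,0],[0,0,0]],
    [36,[0,0,0],[0,0,0]],
    [36,[0,0,0],[0,0,0]],
    [36,[0,0,0],[0,0,0]]
  ],
  "force": 60
}}

```text
clock: 32.02
eef_pos: [405.6, 237.9, 43.2]
tcp_rot: [-3.141, -0.001, 0.254]
contact_force: [-0.6, 1.2, 1.3]
opening: 0.442
```

Request:
{"name": "servo_tool", "arguments": {
  "rows": [
    [36,[0,0,-5],[0,0,0]],
    [36,[0,0,-15],[0,0,0]],
    [36,[0,0,-30],[0,0,0]],
    [36,[0,0,-40],[0,0,0]],
    [36,[-15,20,-20],[0,0,0]],
    [36,[0,30,0],[0,0,7]],
    [36,[0,30,0],[0,0,7]],
    [36,[0,0,0],[0,0,0]]
  ]
}}

```text
clock: 33.02
eef_pos: [407.0, 154.2, 153.6]
tcp_rot: [3.141, 0.0, 0.007]
contact_force: [0.6, 1.2, -4.1]
opening: 0.443
```

Run:
```python
from h import *
np.set_printoptions(precision=1,suppress=True)
st(); plates(); s=sense()
m=trace("side","plate1"); 
for b in m[:8]:
    v,u=np.nonzero(b["mask"]); print(round(b["conf"],2),len(u),u.min(),u.max(),v.min(),v.max(), u.mean().round(1),v.mean().round(1), "left pt",u.min(),v[u==u.min()].mean())
e=s["eef_pos"]; y=s["tcp_rot"][2]
for d in (46,52,58): print(d,[proj("side",e+np.r_[R2(y)@[d+70,w],42])[0] for w in(20,-20)])
```

```text
t 33.025 p [407.  154.2 153.6] r [3.1 0.  0. ] F [ 0.6  1.2 -4.1] op 37.8
side 0.77 [566.8 207.7  89.3] rack [ -9.7 -63.6  89.3] bed [-23.4 285. ]
side 0.63 [532.2 320.3  84.6] rack [-15.2  54.   84.6] bed [-56.9 397.9]
side 0.49 [479.8 157.2 194. ] rack [-106.5  -90.9  194. ] bed [-110.8  235.3]
side 0.44 [645.1 -81.2 100.2] rack [  -5.9 -363.   100.2] bed [52.  -4.8]
top 0.98 [594.9 -76.4  99.5] rack [ -53.3 -345.9   99.5] bed [1.9 0.6]
top 0.92 [576.1 211.8  90.6] rack [  0.3 -62.   90.6] bed [-14. 289.]
top 0.9 [530.3 323.   87. ] rack [-16.3  57.1  87. ] bed [-58.7 400.6]
top 0.43 [511.6 159.5 192.4] rack [-75.1 -96.6 192.4] bed [-79.  237.3]
top 0.18 [574.1 -58.4  52.4] rack [ -68.9 -323.2   52.4] bed [-18.7  18.8]
0.77 280 333 364 243 265 349.1 253.9 left pt 333 261.0
0.76 268 261 298 222 234 280.1 227.8 left pt 261 225.5
0.76 236 354 381 215 234 367.4 224.8 left pt 354 217.5
0.59 263 246 284 241 253 265.2 247.1 left pt 246 244.0
0.45 168 295 330 197 209 309.5 203.0 left pt 295 200.0
46 [array([294.1, 200.3]), array([301.5, 195.5])]
52 [array([292.7, 199.8]), array([300.1, 195. ])]
58 [array([291.4, 199.3]), array([298.8, 194.6])]
```

Request:
{"name": "servo_tool", "arguments": {
  "rows": [
    [36,[25,42,0],[0,0,0]],
    [36,[28,48,0],[0,0,0]],
    [36,[28,50,0],[0,0,0]],
    [36,[28,48,0],[0,0,0]],
    [36,[25,42,20],[0,0,0]],
    [36,[0,0,15],[0,0,0]],
    [36,[0,0,0],[0,0,0]]
  ]
}}

```text
clock: 34.15
eef_pos: [542.0, -72.2, 116.3]
tcp_rot: [-3.141, 0.004, 0.01]
contact_force: [-0.5, -0.3, -3.8]
opening: 0.443
```

Run:
```python
from h import *
np.set_printoptions(precision=1,suppress=True)
st(); print(delta((542.5,-77.5,60))); plates()
```

```text
t 34.15 p [542.  -72.2 116.3] r [-3.1  0.   0. ] F [-0.5 -0.3 -3.8] op 37.8
[ 0.7  5.3 56.3]
side 0.83 [568.5 206.7  88.1] rack [ -8.3 -65.1  88.1] bed [-21.7 283.9]
side 0.8 [530.7 323.1  85.9] rack [-15.8  57.   85.9] bed [-58.3 400.7]
side 0.68 [611.6 -67.3 152.4] rack [ -34.9 -341.1  152.4] bed [18.7  9.6]
side 0.67 [590.5 -78.9  99.8] rack [ -58.2 -347.1   99.8] bed [-2.5 -1.8]
top 0.81 [529.5 323.   87.1] rack [-17.   57.3  87.1] bed [-59.5 400.6]
top 0.58 [569.9 208.8  90.5] rack [ -6.4 -63.4  90.5] bed [-20.2 286. ]
```

Request:
{"name": "servo_tool", "arguments": {
  "rows": [
    [36,[0.5,5.3,10],[0,0,0]],
    [36,[0,0,5],[0,0,0]],
    [36,[0,0,0],[0,0,0]]
  ]
}}

```text
clock: 34.72
eef_pos: [543.5, -78.1, 102.3]
tcp_rot: [-3.141, 0.001, 0.01]
contact_force: [0.2, -0.5, -4.3]
opening: 0.445
```

Request:
{"name": "servo_tool", "arguments": {
  "rows": [
    [36,[0,0,8],[0,0,0]],
    [36,[0,0,8],[0,0,0]],
    [36,[0,0,0],[0,0,0]]
  ]
}}

```text
clock: 35.1
eef_pos: [543.4, -78.1, 86.0]
tcp_rot: [-3.141, 0.002, 0.01]
contact_force: [0.5, -0.2, -2.2]
opening: 0.44
```

Request:
{"name": "servo_tool", "arguments": {
  "rows": [
    [36,[0,0,8],[0,0,0]],
    [36,[0,0,7],[0,0,0]],
    [36,[0,0,4],[0,0,0]],
    [36,[0,0,0],[0,0,0]]
  ]
}}

```text
clock: 35.6
eef_pos: [543.8, -78.2, 67.5]
tcp_rot: [-3.141, 0.001, 0.01]
contact_force: [-0.7, 0.7, -2.8]
opening: 0.441
```

Request:
{"name": "servo_tool", "arguments": {
  "rows": [
    [36,[0,-0.5,3],[0,0,0]],
    [36,[0,0,2],[0,0,0]],
    [36,[0,0,0],[0,0,0]]
  ]
}}

```text
clock: 35.98
eef_pos: [544.7, -77.9, 64.4]
tcp_rot: [3.141, -0.001, 0.01]
contact_force: [-4.1, -1.4, 14.0]
opening: 0.441
```

Request:
{"name": "servo_tool", "arguments": {
  "rows": [
    [36,[0,0,1],[0,0,0]],
    [36,[0,0,0],[0,0,0]]
  ]
}}

```text
clock: 36.22
eef_pos: [544.7, -77.9, 64.0]
tcp_rot: [3.141, -0.001, 0.01]
contact_force: [-7.4, -0.9, 19.4]
opening: 0.443
```

Request:
{"name": "servo_tool", "arguments": {
  "rows": [
    [36,[0,0,1],[0,0,0]],
    [36,[0,0,0],[0,0,0]]
  ]
}}

```text
clock: 36.48
eef_pos: [544.8, -77.9, 63.5]
tcp_rot: [3.141, -0.002, 0.01]
contact_force: [-9.4, 0.0, 25.9]
opening: 0.442
```

Request:
{"name": "servo_tool", "arguments": {
  "rows": [
    [36,[0,0,-2.5],[0,0,0]],
    [36,[0,0,0],[0,0,0]]
  ]
}}

```text
clock: 36.72
eef_pos: [544.7, -77.9, 64.6]
tcp_rot: [3.141, -0.002, 0.01]
contact_force: [-2.8, -0.7, 8.5]
opening: 0.446
```

Run:
```python
from h import *
st(); s=grab_frame("side"); cv2.imwrite("pics/v_side.png",s)
e=sense()["eef_pos"]
# expected far-end of level held plate / of tilted one (far end on plate1 top, bottom z=96)
for z in (96,102): print(z,[((proj("side",e*[1,1,0]+np.r_[R2(.01)@[x,20],z])[0]-[290,160])*10).round() for x in(20,51,121)])
cv2.imwrite("pics/v16.png",cv2.convertScaleAbs(cv2.resize(s[160:210,290:360],None,fx=10,fy=10,interpolation=2),alpha=2.2))
```

```text
t 36.725 p [544.7 -77.9  64.6] r [ 3.141e+00 -2.000e-03  1.000e-02] F [-2.8 -0.7  8.5] op 38.1
96 [array([358., 347.]), array([294., 326.]), array([153., 278.])]
102 [array([358., 334.]), array([293., 312.]), array([152., 265.])]
```

View pics/v16.png

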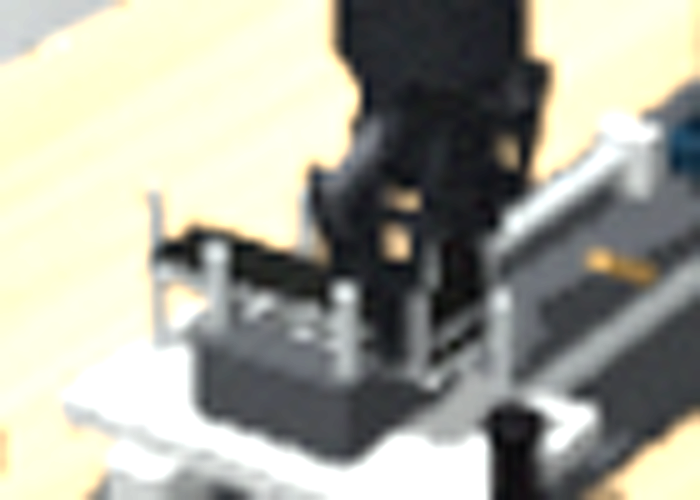

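Request:
{"name": "servo_tool", "arguments": {
  "rows": [
    [48,[0,0,0],[0,0,0]],
    [64,[0,0,0],[0,0,0]],
    [64,[0,0,0],[0,0,0]],
    [64,[0,0,-20],[0,0,0]],
    [64,[0,0,-45],[0,0,0]],
    [64,[0,0,-25],[0,0,0]],
    [64,[-30,-50,0],[0,0,0]],
    [64,[-30,-50,0],[0,0,0]]
  ]
}}

```text
clock: 37.78
eef_pos: [482.7, 22.5, 153.7]
tcp_rot: [-3.141, -0.001, 0.008]
contact_force: [0.2, 1.5, 0.3]
opening: 0.754
```

Request:
{"name": "servo_tool", "arguments": {
  "rows": [
    [0,[-40,-45,0],[0,0,0]],
    [0,[-40,-45,0],[0,0,0]],
    [0,[0,0,0],[0,0,0]]
  ]
}}

```text
clock: 38.15
eef_pos: [399.5, 113.0, 153.2]
tcp_rot: [-3.141, 0.001, 0.014]
contact_force: [0.4, -0.1, 0.4]
opening: 0.112
```

```bash
cat >> h.py <<'E'
def bedmask(z):
    "black blobs near the bed in both views, bed-frame footprint at height z (top) "
    grab_frame("top")
    for b in trace("top","plate1"):
        v,u=np.nonzero(b["mask"]); P=np.array([ray("top",(x,y),z)[:2] for x,y in zip(u,v)]); q=(P-[593,-77])@R2(.01)
        if abs(q.mean(0)).max()<120:
            (c,wh,a)=cv2.minAreaRect(q.astype(np.float32)); w,V=np.linalg.eigh(np.cov(q.T)); ax=V[:,1]
            print("mask",round(b["conf"],2),"mean",q.mean(0).round(1),"rect",np.round(c,1),np.round(wh,0),"yaw",round(float(np.arctan(ax[1]/ax[0])),3))
E
python3 - <<'E'
from h import *
st(); plates(); bedmask(102)
t=grab_frame("top");s=grab_frame("side");cv2.imwrite("pics/w_top.png",t);cv2.imwrite("pics/w_side.png",s)
g=cv2.cvtColor(t,cv2.COLOR_BGR2GRAY)[160:206,332:372]
for r in g[::2]: print(" ".join(f"{x:3d}" for x in r[::2]))
E
```

```text
t 38.15 p [399.5 113.  153.2] r [-3.141e+00  1.000e-03  1.400e-02] F [ 0.4 -0.1  0.4] op 9.5
side 0.74 [533.6 319.5  86. ] rack [-14.   52.9  86. ] bed [-55.4 397.1]
side 0.7 [568.9 209.9  89.4] rack [ -7.1 -62.1  89.4] bed [-21.2 287.1]
side 0.66 [629.7 -71.  101.2] rack [ -18.3 -349.2  101.2] bed [36.8  5.7]
top 0.82 [570.3 208.4  89.6] rack [ -6.1 -63.9  89.6] bed [-19.9 285.6]
top 0.68 [598.4 -77.6  99.9] rack [ -50.2 -347.8   99.9] bed [ 5.4 -0.6]
top 0.59 [525.9 322.1  88. ] rack [-20.8  57.3  88. ] bed [-63.1 399.7]
top 0.54 [604.5 -96.   98.1] rack [ -48.9 -367.2   98.1] bed [ 11.3 -19.1]
top 0.47 [573.3 -54.1  54.2] rack [ -68.6 -318.9   54.2] bed [-19.4  23.1]
mask 0.55 mean [ 6.9 -2. ] rect [ 9.7 -2.4] [ 50. 137.] yaw 0.017
111 118 119 120 122 119  70  36  37  38  38  49  78  79 101 108  74  75  77 110
 91 117 120 122 122 120  78  38  39  39  41  43  72  81  86 102  52  50  57  66
 60 120 120 121 122 121  86  36  39  38  40  46  80  81  85 102  47  44  54  56
 85 119 120 122 121 120  83  36  40  40  37  46  79  81  84 109  53  43  54  54
109 121 121 121 118 117  87  34  41
[... 784 characters left out ...]
  77  56  40  38  38  39  42  56  68  56  82  56  44  44  47
 88 101 122  81  49  52  70  48  38  38  39  38  51  47  62  85  56  43  43  46
119 100 122 112 101 106 100  48  40  37  40  39  79  78  82 116  78  67  82  84
118  97 121 120 121 120 114  51  38  38  39  43  82  80  82 116  95  86 104 103
118  99 120 119 120 118 108  58  44  45  49  57  79  79  78 101  88  47  50  54
 99  97 121 118 120 119 116 107  99 100 100 106  87  80  96 117  89  43  43  55
 54  89 122 118 118 120 119 118 116 117 117 117 114 114 116 119  97  40  45  54
 58  89 121 118 119 119 118 118 111  94 105 103 102 103 104 116 105  41  46  57
 77  99 121 118 120 119 118 118 100  74  83  87  96  96  95 116 106  57  61  74
```

Run:
```python
from h import *
t=cv2.imread("pics/w_top.png"); g=cv2.cvtColor(t,cv2.COLOR_BGR2GRAY)
print(g[145:206,347:353].mean(1).round().astype(int).tolist(), "rows 145..")
print("block col 339-342", g[160:200,339:343].mean(1).round().astype(int).tolist())
for n in("top","q_top") if 0 else ("w_top",):
    pass
# predictions
for n,l in {"blkN":(-38,-10,90),"blkP":(38,30,90),"plN1":(-70,0,96),"plP1":(70,0,96),"plN2":(-70,0,102),"plP2":(70,0,102)}.items():
    print(n,proj("top",np.r_[[593,-77]+R2(.01)@l[:2],l[2]])[0].round(1))
for n in ("top","side"): print(np.round(proj(n,(593,-77,90)),1))
```

```text
[116, 118, 119, 118, 116, 116, 117, 117, 116, 112, 106, 99, 90, 70, 44, 37, 39, 40, 40, 39, 39, 39, 39, 39, 38, 38, 38, 38, 39, 38, 39, 38, 38, 38, 38, 38, 38, 38, 38, 38, 39, 38, 38, 38, 37, 38, 38, 38, 36, 38, 40, 46, 70, 100, 117, 117, 112, 104, 94, 88, 102] rows 145..
block col 339-342 [121, 121, 122, 121, 122, 121, 121, 122, 118, 105, 82, 60, 54, 55, 56, 55, 55, 56, 55, 56, 56, 56, 56, 57, 57, 57, 64, 71, 67, 57, 52, 72, 104, 120, 120, 120, 120, 120, 119, 120]
blkN [352.3 190.6]
blkP [340.5 169.8]
plN1 [349.9 199.4]
plP1 [348.7 160.6]
plN2 [350.  199.2]
plP2 [348.8 160.2]
[[349.2 180.1]]
[[322.9 192.1]]
```

Run:
```python
from h import *
for x in (66,55,-55,-64):
    P=[proj("side",np.r_[[593,-77]+R2(.01)@[x,18],z])[0] for z in(90,96,102,108)]
    u=int(round(P[1][0])); print(x,"u",u,"v at z90,96,102,108",[p[1].round(1) for p in P])
    for n in("side2","u_side","w_side"):
        g=cv2.cvtColor(cv2.imread(f"pics/{n}.png"),cv2.COLOR_BGR2GRAY); print("  ",n,g[178:206,u-1:u+2].mean(1).astype(int).tolist())
print("rows from 178")
```

```text
66 u 307 v at z90,96,102,108 [np.float64(189.4), np.float64(188.1), np.float64(186.8), np.float64(185.5)]
   side2 [135, 132, 129, 125, 126, 128, 130, 128, 127, 124, 122, 124, 122, 117, 104, 94, 109, 126, 129, 131, 131, 131, 132, 134, 138, 127, 101, 103]
   u_side [138, 135, 132, 129, 129, 131, 130, 118, 83, 53, 84, 109, 125, 119, 107, 97, 111, 129, 134, 134, 134, 135, 136, 138, 141, 131, 104, 106]
   w_side [137, 134, 131, 129, 126, 106, 46, 24, 33, 68, 87, 104, 124, 118, 106, 85, 97, 127, 131, 133, 133, 133, 133, 135, 139, 130, 103, 104]
55 u 309 v at z90,96,102,108 [np.float64(190.2), np.float64(188.9), np.float64(187.5), np.float64(186.2)]
   side2 [142, 141, 137, 139, 140, 140, 138, 136, 135, 138, 140, 139, 127, 105, 87, 75, 77, 75, 75, 75, 75, 76, 79, 101, 127, 134, 116, 95]
   u_side [145, 144, 141, 143, 145, 144, 127, 78, 43, 35, 72, 114, 125, 108, 89, 77, 80, 78, 78, 77, 78, 77, 81, 104, 130, 137, 119, 98]
   w_side [144, 142, 139, 140, 125, 64, 30, 35, 31, 57, 81, 102, 122, 106, 85, 63, 67, 76, 76, 77, 76, 76, 76, 97, 128, 135, 118, 96]
-55 u 332 v at z90,96,102,108 [np.flo
[... 270 characters left out ...]
 61, 37, 17, 18, 18, 17, 52, 72, 38, 27, 38, 61, 84, 111, 134, 135]
   w_side [14, 14, 13, 14, 12, 14, 13, 11, 10, 10, 11, 13, 10, 10, 11, 14, 13, 13, 12, 13, 12, 13, 13, 15, 22, 26, 36, 69]
-64 u 334 v at z90,96,102,108 [np.float64(198.5), np.float64(197.1), np.float64(195.7), np.float64(194.4)]
   side2 [132, 133, 134, 136, 136, 118, 88, 90, 98, 91, 72, 55, 49, 48, 34, 27, 27, 28, 28, 31, 40, 66, 104, 127, 131, 131, 130, 130]
   u_side [135, 136, 137, 139, 139, 121, 90, 93, 101, 93, 73, 57, 46, 35, 16, 18, 19, 32, 59, 63, 44, 49, 67, 77, 80, 93, 120, 135]
   w_side [12, 11, 14, 12, 14, 15, 15, 14, 12, 12, 14, 15, 14, 13, 13, 15, 16, 15, 14, 15, 16, 18, 17, 17, 18, 17, 17, 33]
rows from 178
```

Request:
{"name": "servo_tool", "arguments": {
  "rows": [
    [0,[0,0,0],[0,0,-7]],
    [0,[0,0,0],[0,0,-7]],
    [0,[0,0,0],[0,0,0]]
  ]
}}

```text
clock: 38.92
eef_pos: [402.5, 110.5, 153.3]
tcp_rot: [3.142, 0.0, 0.252]
contact_force: [0.1, 0.3, -0.1]
opening: 0.002
```

Run:
```python
from h import *
st(); print(delta(rk(93,-61,80)),delta(rk(84,56,80)))
```

```text
t 38.925 p [402.5 110.5 153.3] r [3.142 0.    0.252] F [ 0.1  0.3 -0.1] op 0.1
[286.04163294 -55.85211243  73.22506744] [ 277.06004625 -172.85352733   73.22139872]
```

Request:
{"name": "servo_tool", "arguments": {
  "rows": [
    [0,[48,-10,0],[0,0,0]],
    [0,[48,-10,0],[0,0,0]],
    [0,[48,-9,0],[0,0,0]],
    [0,[48,-9,0],[0,0,0]],
    [0,[48,-9,0],[0,0,0]],
    [0,[46,-9,0],[0,0,0]],
    [0,[0,0,30],[0,0,0]],
    [0,[0,0,30],[0,0,0]]
  ]
}}

```text
clock: 39.92
eef_pos: [665.7, 236.8, 92.2]
tcp_rot: [3.142, -0.0, 0.25]
contact_force: [-0.4, 0.0, -0.1]
opening: 0.001
```

Request:
{"name": "servo_tool", "arguments": {
  "rows": [
    [0,[0,0,0],[0,0,0]]
  ]
}}

```text
clock: 40.05
eef_pos: [663.2, 235.9, 90.4]
tcp_rot: [3.141, 0.005, 0.251]
contact_force: [-0.7, 0.2, -0.1]
opening: 0.001
```

Run:
```python
from h import *
st(); print(loc(sense()["eef_pos"]),delta(rk(93,-61,54.8))); plates()
for x,w in((-55,332),(-64,334)):
  g=cv2.cvtColor(grab_frame("side"),cv2.COLOR_BGR2GRAY); print(x,g[178:206,w-1:w+2].mean(1).astype(int).tolist())
```

```text
t 40.05 p [663.2 235.9  90.4] r [3.141 0.005 0.251] F [-0.7  0.2 -0.1] op 0.1
[ 90.71744405 -60.42656611  90.41390215] [ 2.47580694  0.55310232 35.60131138]
side 0.77 [532.5 321.   83.5] rack [-14.6  54.6  83.5] bed [-56.5 398.6]
side 0.64 [566.3 210.1  88.7] rack [ -9.6 -61.2  88.7] bed [-23.9 287.4]
side 0.64 [599.7 -78.2 102.5] rack [ -49.1 -348.8  102.5] bed [ 6.7 -1.3]
side 0.53 [536.6 307.9  77.3] rack [-13.9  40.9  77.3] bed [-52.5 385.5]
side 0.51 [566.2 -38.5  52.6] rack [ -71.6 -302.    52.6] bed [-26.4  38.8]
top 0.88 [599.3 -78.5 101.4] rack [ -49.5 -348.9  101.4] bed [ 6.3 -1.5]
top 0.57 [519.5 336.2  87.4] rack [-23.5  72.5  87.4] bed [-69.4 413.9]
top 0.55 [605.2 -94.8  94.4] rack [ -47.9 -366.2   94.4] bed [ 12.  -17.9]
-55 [136, 137, 139, 139, 130, 107, 99, 94, 84, 78, 78, 58, 16, 10, 11, 11, 24, 45, 54, 53, 39, 28, 39, 62, 78, 81, 81, 81]
-64 [137, 139, 139, 141, 136, 110, 86, 88, 98, 89, 69, 49, 24, 10, 12, 25, 44, 48, 47, 52, 44, 50, 68, 79, 80, 81, 80, 81]
```

Request:
{"name": "servo_tool", "arguments": {
  "rows": [
    [0,[2,0,12],[0,0,0]],
    [0,[0,0,12],[0,0,0]],
    [0,[0,0,8],[0,0,0]],
    [0,[0,0,3],[0,0,0]],
    [0,[0,0,0],[0,0,0]]
  ]
}}

```text
clock: 40.98
eef_pos: [666.8, 237.5, 58.0]
tcp_rot: [3.142, 0.0, 0.254]
contact_force: [-0.8, 0.6, 0.2]
opening: 0.003
```

Run:
```python
from h import *
st(); print(loc(sense()["eef_pos"]))
```

```text
t 40.975 p [666.8 237.5  58. ] r [3.142 0.    0.254] F [-0.8  0.6  0.2] op 0.3
[ 94.5698965  -59.80409108  58.03711639]
```

Request:
{"name": "servo_tool", "arguments": {
  "rows": [
    [0,[0,0,3],[0,0,0]],
    [0,[0,0,0],[0,0,0]],
    [0,[-8,0,0],[0,0,0]],
    [0,[-8,0,0],[0,0,0]],
    [0,[-8,0,0],[0,0,0]],
    [0,[-12,0,0],[0,0,0]],
    [0,[-15,0,0],[0,0,0]],
    [0,[-15,0,0],[0,0,0]]
  ]
}}

```text
clock: 41.98
eef_pos: [602.2, 220.7, 55.6]
tcp_rot: [-3.142, -0.001, 0.254]
contact_force: [1.6, 0.2, 1.1]
opening: -0.003
```

Request:
{"name": "servo_tool", "arguments": {
  "rows": [
    [0,[-15,0,0],[0,0,0]],
    [0,[-14,0,0],[0,0,0]],
    [0,[-10,0,0],[0,0,0]],
    [0,[-6,0,0],[0,0,0]],
    [0,[-3,0,0],[0,0,0]],
    [0,[0,0,0],[0,0,0]]
  ]
}}

```text
clock: 42.72
eef_pos: [556.5, 208.8, 55.4]
tcp_rot: [-3.142, 0.0, 0.254]
contact_force: [0.6, -0.2, 2.4]
opening: 0.0
```

Run:
```python
from h import *
st(); print(loc(sense()["eef_pos"])); plates(); print(delta(rk(-158,-55,110)))
```

```text
t 42.725 p [556.5 208.8  55.4] r [-3.142  0.     0.254] F [ 0.6 -0.2  2.4] op 0.0
[-19.41172738 -60.02031544  55.3839585 ]
side 0.74 [598.8 -75.4 102.9] rack [ -49.3 -345.8  102.9] bed [5.8 1.5]
side 0.67 [475.1 183.2  90.3] rack [-104.6  -64.6   90.3] bed [-115.3  261.3]
top 0.72 [595.9 -77.9 102.1] rack [ -52.8 -347.5  102.1] bed [ 2.9 -0.9]
top 0.63 [532.  193.8  92. ] rack [-46.8 -68.5  92. ] bed [-58.3 271.4]
top 0.48 [603.1 -93.1  92.1] rack [ -49.5 -364.    92.1] bed [  9.9 -16.2]
top 0.46 [535.7 341.1  86.3] rack [-6.5 73.3 86.3] bed [-53.1 418.7]
[-138.67207356   -5.33166189  -54.67007069]
```

Request:
{"name": "servo_tool", "arguments": {
  "rows": [
    [0,[4,0,-15],[0,0,0]],
    [0,[0,0,-40],[0,0,0]],
    [64,[-45,1,0],[0,0,0]],
    [64,[-50,1,0],[0,0,0]],
    [64,[-48,1,0],[0,0,0]],
    [64,[0,0,0],[0,0,0]],
    [64,[0,0,0],[0,0,0]]
  ]
}}

```text
clock: 43.8
eef_pos: [423.9, 171.4, 111.3]
tcp_rot: [-3.141, -0.002, 0.254]
contact_force: [0.6, -0.1, 0.8]
opening: 0.749
```

Run:
```python
from h import *
st(); print(loc(sense()["eef_pos"])); plates(); print(delta(rk(-158,-63,40)))
```

```text
t 43.8 p [423.9 171.4 111.3] r [-3.141e+00 -2.000e-03  2.540e-01] F [ 0.6 -0.1  0.8] op 63.9
[-157.08455917  -63.19524789  111.27325749]
side 0.8 [532.3 321.4  85.2] rack [-14.8  55.1  85.2] bed [-56.7 399. ]
side 0.78 [472.3 185.5  89.2] rack [-106.7  -61.6   89.2] bed [-118.   263.7]
side 0.63 [546.2 -79.1 101.8] rack [-101.1 -336.3  101.8] bed [-46.8  -1.6]
top 0.94 [534.1 322.2  87.3] rack [-12.8  55.3  87.3] bed [-54.9 399.7]
top 0.83 [600.8 -78.7 100.8] rack [ -48.2 -349.5  100.8] bed [ 7.8 -1.8]
top 0.51 [532.2 203.3  91.5] rack [-44.3 -59.3  91.5] bed [-58.  280.9]
top 0.42 [602.2 -93.7  97.1] rack [ -50.5 -364.5   97.1] bed [  9.1 -16.8]
[-0.78633685 -0.27874906 70.49517015]
```

Request:
{"name": "servo_tool", "arguments": {
  "rows": [
    [64,[0,0,20],[0,0,0]],
    [64,[0,0,25],[0,0,0]],
    [64,[0,0,14],[0,0,0]],
    [64,[0,0,0],[0,0,0]]
  ]
}}

```text
clock: 44.5
eef_pos: [422.4, 170.8, 50.5]
tcp_rot: [3.141, 0.002, 0.254]
contact_force: [0.2, -0.0, -0.4]
opening: 0.749
```

Request:
{"name": "servo_tool", "arguments": {
  "rows": [
    [64,[0,0,10],[0,0,0]],
    [64,[0,0,2],[0,0,0]],
    [64,[0,0,0],[0,0,0]],
    [48,[0,0,0],[0,0,0]],
    [36,[0,0,0],[0,0,0]],
    [36,[0,0,0],[0,0,0]],
    [36,[0,0,0],[0,0,0]]
  ],
  "force": 80
}}

```text
clock: 45.38
eef_pos: [423.0, 171.1, 39.6]
tcp_rot: [-3.142, -0.0, 0.254]
contact_force: [-1.0, -0.1, 3.3]
opening: 0.441
```

Request:
{"name": "servo_tool", "arguments": {
  "rows": [
    [36,[0,0,-5],[0,0,0]],
    [36,[0,0,-15],[0,0,0]],
    [36,[0,0,-30],[0,0,0]],
    [36,[0,0,-40],[0,0,0]],
    [36,[-15,20,-20],[0,0,0]],
    [36,[0,30,0],[0,0,7]],
    [36,[0,30,0],[0,0,7]],
    [36,[0,0,0],[0,0,0]]
  ]
}}

```text
clock: 46.38
eef_pos: [424.6, 87.7, 150.1]
tcp_rot: [3.141, -0.0, 0.007]
contact_force: [0.1, 0.7, -1.8]
opening: 0.439
```

Run:
```python
from h import *
st(); print(delta((535,-76,115))); plates()
e=sense()["eef_pos"]; y=sense()["tcp_rot"][2]
g=grab_frame("side"); cv2.imwrite("pics/x_side.png",g)
for b in trace("side","plate1"):
    v,u=np.nonzero(b["mask"])
    if v.mean()<215: print(round(b["conf"],2),[(int(c),int(v[u==c].min()),int(v[u==c].max())) for c in range(u.min(),u.max()+1,4)])
print([[proj("side",e+np.r_[R2(y)@[x,w],45])[0].round(1).tolist() for w in(20,-20)] for x in (128,70,30)])
```

```text
t 46.375 p [424.6  87.7 150.1] r [ 3.141 -0.     0.007] F [ 0.1  0.7 -1.8] op 37.5
[109.34395091 164.40134862  35.16823828]
side 0.85 [530.1 322.3  86.5] rack [-16.7  56.4  86.5] bed [-58.9 399.9]
side 0.63 [497.7  91.7 196.3] rack [-105.5 -158.8  196.3] bed [-93.6 169.7]
top 0.93 [603.1 -75.6  99.1] rack [ -45.2 -347.1   99.1] bed [10.1  1.3]
top 0.84 [530.2 321.6  87.4] rack [-16.8  55.8  87.4] bed [-58.8 399.2]
top 0.65 [572.5 -59.6  52.5] rack [ -70.8 -324.    52.5] bed [-20.3  17.6]
top 0.59 [603.1 -95.5  94. ] rack [ -50.1 -366.4   94. ] bed [  9.9 -18.6]Traceback (most recent call last):
  File "<stdin>", line 7, in <module>
    return umr_minimum(a, axis, None, out, keepdims, initial, where)
ValueError: zero-size array to reduction operation minimum which has no identity
```

Request:
{"name": "servo_tool", "arguments": {
  "rows": [
    [36,[24,37,0],[0,0,0]],
    [36,[30,45,0],[0,0,0]],
    [36,[30,45,0],[0,0,0]],
    [36,[25,37,15],[0,0,0]],
    [36,[0,0,15],[0,0,0]],
    [36,[0,0,10],[0,0,0]],
    [36,[0,0,0],[0,0,0]],
    [36,[0,0,0],[0,0,0]]
  ]
}}

```text
clock: 47.68
eef_pos: [535.3, -73.0, 109.8]
tcp_rot: [3.142, -0.0, 0.011]
contact_force: [-0.3, 0.5, -3.0]
opening: 0.437
```

Run:
```python
from h import *
st(); print(delta((535,-76,100)))
e=sense()["eef_pos"]
g=cv2.cvtColor(grab_frame("side"),cv2.COLOR_BGR2GRAY)
# far-end of held plate along the near edge: sample darkness along line
for d in range(40,75,3):
    q=[proj("side",e+np.r_[R2(.01)@[d+70-2,w],45])[0] for w in(12,0,-12)]
    print(d,[int(cv2.getRectSubPix(g,(2,2),tuple(map(float,p))).mean()) for p in q],end=" ")
```

```text
t 47.675 p [535.3 -73.  109.8] r [ 3.142 -0.     0.011] F [-0.3  0.5 -3. ] op 37.3
[-0.32808516  2.99521996  9.80644652]
40 [25, 19, 46] 43 [25, 19, 46] 46 [28, 19, 48] 49 [35, 20, 51] 52 [46, 31, 55] 55 [61, 50, 61] 58 [83, 80, 77] 61 [107, 109, 97] 64 [125, 125, 117] 67 [136, 135, 130] 70 [140, 139, 137] 73 [140, 140, 139]
```

Request:
{"name": "servo_tool", "arguments": {
  "rows": [
    [36,[0,3,6],[0,0,0]],
    [36,[0,0,6],[0,0,0]],
    [36,[0,0,0],[0,0,0]]
  ]
}}

```text
clock: 48.1
eef_pos: [534.9, -76.8, 96.8]
tcp_rot: [-3.141, 0.001, 0.009]
contact_force: [0.3, -0.6, -2.6]
opening: 0.437
```

Request:
{"name": "servo_tool", "arguments": {
  "rows": [
    [36,[0,0,8],[0,0,0]],
    [36,[0,0,8],[0,0,0]],
    [36,[0,0,0],[0,0,0]]
  ]
}}

```text
clock: 48.48
eef_pos: [534.7, -76.7, 80.4]
tcp_rot: [-3.141, 0.002, 0.01]
contact_force: [-0.2, -0.6, -2.3]
opening: 0.436
```

Request:
{"name": "servo_tool", "arguments": {
  "rows": [
    [36,[0,0,8],[0,0,0]],
    [36,[0,0,6],[0,0,0]],
    [36,[0,0,0],[0,0,0]]
  ]
}}

```text
clock: 48.85
eef_pos: [535.7, -77.3, 68.9]
tcp_rot: [3.141, -0.0, 0.01]
contact_force: [-8.9, 0.4, 23.6]
opening: 0.441
```

Request:
{"name": "servo_tool", "arguments": {
  "rows": [
    [36,[0,0,-2.5],[0,0,0]],
    [36,[0,0,0],[0,0,0]],
    [42,[0,0,0],[0,0,0]],
    [48,[0,0,0],[0,0,0]],
    [64,[0,0,0],[0,0,0]],
    [64,[0,0,0],[0,0,0]],
    [64,[0,0,-20],[0,0,0]],
    [64,[0,0,-45],[0,0,0]]
  ]
}}

```text
clock: 49.85
eef_pos: [533.8, -76.6, 133.8]
tcp_rot: [-3.141, 0.004, 0.01]
contact_force: [0.4, -0.0, -0.1]
opening: 0.751
```

Request:
{"name": "servo_tool", "arguments": {
  "rows": [
    [64,[0,0,-20],[0,0,0]],
    [64,[-30,-50,0],[0,0,0]],
    [64,[-30,-50,0],[0,0,0]],
    [0,[-40,-45,0],[0,0,0]],
    [0,[-30,-45,0],[0,0,0]],
    [0,[0,0,0],[0,0,-7]],
    [0,[0,0,0],[0,0,-7]],
    [0,[0,0,0],[0,0,0]]
  ]
}}

```text
clock: 50.85
eef_pos: [403.5, 112.1, 154.9]
tcp_rot: [-3.142, -0.0, 0.254]
contact_force: [-0.3, 0.5, 0.5]
opening: -0.0
```

```bash
cat >> h.py <<'E'
def stack(ztop):
    t=cv2.cvtColor(grab_frame("top"),cv2.COLOR_BGR2GRAY); s=cv2.cvtColor(grab_frame("side"),cv2.COLOR_BGR2GRAY)
    print("rows145",t[150:206,347:353].mean(1).round().astype(int).tolist())
    for r in (165,178,194): print("cols335 row",r,t[r-1:r+2,335:366].mean(0).astype(int).tolist())
    for x,w in((66,307),(55,309),(-55,332),(-64,334)): print(x,s[178:206,w-1:w+2].mean(1).astype(int).tolist())
E
python3 - <<'E'
from h import *
st(); plates(); stack(108); print(delta(rk(84,56,80)))
E
```

```text
t 50.85 p [403.5 112.1 154.9] r [-3.142 -0.     0.254] F [-0.3  0.5  0.5] op -0.0
side 0.59 [531.6 320.8  85. ] rack [-15.5  54.6  85. ] bed [-57.4 398.4]
top 0.78 [528.2 320.   83.1] rack [-19.   54.7  83.1] bed [-60.8 397.6]
top 0.61 [594.5 -75.8 113.8] rack [ -53.5 -345.2  113.8] bed [1.5 1.2]
rows145 [116, 117, 117, 116, 111, 104, 98, 92, 71, 48, 43, 40, 39, 39, 39, 39, 38, 39, 38, 38, 38, 38, 38, 39, 38, 38, 38, 39, 38, 39, 38, 38, 38, 38, 38, 38, 38, 38, 38, 38, 38, 38, 38, 37, 38, 37, 35, 44, 76, 106, 116, 113, 104, 93, 88, 101]
cols335 row 165 [122, 120, 119, 120, 120, 121, 120, 121, 117, 96, 54, 36, 38, 39, 37, 39, 38, 38, 40, 52, 63, 72, 79, 80, 80, 84, 98, 109, 88, 52, 40]
cols335 row 178 [123, 121, 105, 73, 55, 55, 56, 56, 58, 57, 48, 39, 39, 39, 38, 39, 38, 37, 39, 48, 56, 53, 50, 54, 56, 65, 77, 82, 71, 50, 42]
cols335 row 194 [115, 121, 120, 119, 119, 119, 120, 120, 119, 105, 71, 40, 35, 37, 37, 39, 37, 38, 37, 42, 59, 75, 80, 80, 80, 79, 82, 98, 112, 97, 74]
66 [136, 132, 129, 127, 125, 106, 46, 46, 69, 73, 85, 102, 124, 118, 103, 80, 97, 128, 131, 131, 133, 134, 135, 136, 138, 127, 98, 104]
55 [143, 141, 140, 138, 120, 61, 31, 37, 61, 86, 78, 98, 122, 106, 84, 62, 65, 76, 76, 76, 75, 80, 86, 100, 127, 135, 119, 101]
-55 [19, 26, 31, 28, 27, 27, 23, 18, 14, 16, 23, 31, 18, 13, 11, 11, 11, 10, 11, 13, 19, 22, 22, 21, 26, 33, 36, 69]
-64 [15, 16, 14, 13, 11, 11, 12, 11, 10, 10, 17, 20, 12, 12, 11, 13, 12, 10, 10, 11, 14, 16, 15, 16, 16, 15, 15, 36]
[ 275.71310376 -171.82256672   74.79973473]
```

Request:
{"name": "servo_tool", "arguments": {
  "rows": [
    [0,[46,-28,0],[0,0,0]],
    [0,[46,-29,0],[0,0,0]],
    [0,[46,-29,0],[0,0,0]],
    [0,[46,-29,0],[0,0,0]],
    [0,[46,-29,0],[0,0,0]],
    [0,[46,-28,0],[0,0,0]],
    [0,[0,0,25],[0,0,0]],
    [0,[0,0,30],[0,0,0]]
  ]
}}

```text
clock: 52.15
eef_pos: [628.2, 348.3, 99.0]
tcp_rot: [-3.141, -0.001, 0.253]
contact_force: [-0.7, -0.2, -0.4]
opening: -0.003
```

Request:
{"name": "servo_tool", "arguments": {
  "rows": [
    [0,[0,0,0],[0,0,0]],
    [0,[0,0,0],[0,0,0]]
  ]
}}

```text
clock: 52.4
eef_pos: [628.0, 347.8, 100.8]
tcp_rot: [-3.141, -0.001, 0.253]
contact_force: [0.1, -0.6, 0.8]
opening: -0.002
```

Run:
```python
from h import *
st(); print(loc(sense()["eef_pos"]),delta(rk(84,56,55.2))); plates(); stack(108)
```

```text
t 52.4 p [628.  347.8 100.8] r [-3.141e+00 -1.000e-03  2.530e-01] F [ 0.1 -0.6  0.8] op -0.2
[ 84.53785905  56.71682924 100.80478228] [-0.57432079  0.72585534 45.60419491]
side 0.61 [588.8 -77.1 110.1] rack [ -59.4 -345.   110.1] bed [-4.2 -0. ]
side 0.5 [532.  322.7  86. ] rack [-14.7  56.4  86. ] bed [-57.  400.3]
top 0.8 [595.6 -77.4 111.7] rack [ -52.9 -347.   111.7] bed [ 2.6 -0.5]
rows145 [116, 118, 118, 116, 111, 104, 100, 92, 71, 47, 42, 38, 38, 38, 38, 38, 38, 37, 38, 38, 38, 38, 38, 37, 38, 38, 37, 36, 37, 38, 37, 36, 37, 37, 36, 36, 37, 36, 36, 36, 37, 36, 36, 36, 37, 35, 34, 41, 65, 84, 84, 85, 84, 78, 72, 76]
cols335 row 165 [123, 120, 120, 121, 122, 122, 122, 123, 118, 97, 54, 35, 37, 38, 38, 38, 37, 37, 39, 51, 64, 72, 79, 80, 80, 83, 100, 110, 88, 52, 40]
cols335 row 178 [100, 109, 101, 73, 55, 54, 55, 56, 58, 57, 47, 38, 36, 37, 37, 36, 37, 36, 37, 47, 56, 52, 49, 54, 57, 64, 78, 82, 71, 48, 41]
cols335 row 194 [80, 82, 81, 81, 80, 82, 82, 82, 82, 77, 62, 41, 35, 36, 36, 36, 36, 36, 34, 41, 59, 74, 80, 79, 79, 78, 82, 100, 112, 98, 75]
66 [140, 137, 133, 130, 129, 109, 47, 48, 71, 75, 88, 105, 128, 122, 106, 83, 100, 131, 135, 136, 137, 138, 139, 140, 142, 130, 101, 106]
55 [148, 147, 143, 142, 123, 64, 31, 38, 64, 88, 81, 100, 126, 109, 87, 64, 67, 78, 78, 78, 80, 83, 89, 103, 131, 139, 120, 85]
-55 [137, 137, 139, 139, 138, 127, 108, 105, 96, 83, 64, 27, 19, 19, 19, 33, 56, 56, 47, 48, 34, 27, 39, 62, 93, 103, 81, 81]
-64 [137, 139, 139, 142, 141, 123, 92, 94, 102, 94, 70, 37, 19, 19, 19, 31, 51, 52, 48, 52, 44, 51, 68, 79, 81, 81, 81, 81]
```

Request:
{"name": "servo_tool", "arguments": {
  "rows": [
    [0,[0,0,15],[0,0,0]],
    [0,[0,0,15],[0,0,0]],
    [0,[0,0,9],[0,0,0]],
    [0,[0,0,0],[0,0,0]]
  ]
}}

```text
clock: 53.2
eef_pos: [626.7, 347.3, 59.3]
tcp_rot: [3.141, 0.002, 0.254]
contact_force: [-0.0, -0.4, -0.3]
opening: -0.002
```

Request:
{"name": "servo_tool", "arguments": {
  "rows": [
    [0,[0,0,4],[0,0,0]],
    [0,[0,0,0],[0,0,0]]
  ]
}}

```text
clock: 53.45
eef_pos: [627.6, 347.8, 56.9]
tcp_rot: [-3.142, -0.0, 0.254]
contact_force: [0.5, -0.4, -0.7]
opening: -0.001
```

Behind the plate; now slide out from local x 84 to −20.

Request:
{"name": "servo_tool", "arguments": {
  "rows": [
    [0,[-2,0,1.8],[0,0,0]],
    [0,[-8,0,0],[0,0,0]],
    [0,[-8,0,0],[0,0,0]],
    [0,[-8,0,0],[0,0,0]],
    [0,[-14,0,0],[0,0,0]],
    [0,[-15,0,0],[0,0,0]],
    [0,[-15,0,0],[0,0,0]],
    [0,[-14,0,0],[0,0,0]]
  ]
}}

```text
clock: 54.45
eef_pos: [545.4, 326.5, 55.4]
tcp_rot: [-3.141, -0.001, 0.254]
contact_force: [3.1, 1.1, 2.6]
opening: -0.004
```

Request:
{"name": "servo_tool", "arguments": {
  "rows": [
    [0,[-10,0,0],[0,0,0]],
    [0,[-6,0,0],[0,0,0]],
    [0,[-3,0,0],[0,0,0]],
    [0,[0,0,0],[0,0,0]],
    [0,[4,0,-15],[0,0,0]],
    [0,[0,0,-40],[0,0,0]],
    [64,[-45,0,0],[0,0,0]],
    [64,[-50,0,0],[0,0,0]]
  ]
}}

```text
clock: 55.45
eef_pos: [439.2, 298.8, 110.8]
tcp_rot: [-3.141, -0.0, 0.253]
contact_force: [-1.4, -0.0, -0.3]
opening: 0.418
```

Request:
{"name": "servo_tool", "arguments": {
  "rows": [
    [64,[-48,0,0],[0,0,0]],
    [64,[0,0,0],[0,0,0]],
    [64,[0,0,0],[0,0,0]]
  ]
}}

```text
clock: 55.82
eef_pos: [394.2, 287.5, 110.8]
tcp_rot: [-3.141, -0.001, 0.254]
contact_force: [-0.5, 0.1, -0.2]
opening: 0.751
```

Run:
```python
from h import *
st(); print(loc(sense()["eef_pos"])); plates(); print(delta(rk(-158,57,45)))
```

```text
t 55.825 p [394.2 287.5 110.8] r [-3.141e+00 -1.000e-03  2.540e-01] F [-0.5  0.1 -0.2] op 64.1
[-156.96363433   56.61601554  110.80471917]
side 0.67 [440.4 302.   84.9] rack [-108.5   59.2   84.9] bed [-148.8  380.5]
side 0.57 [566.4 -79.9 110.8] rack [ -81.8 -342.1  110.8] bed [-26.6  -2.6]
top 0.81 [597.3 -75.9 113.1] rack [ -50.9 -346.   113.1] bed [4.3 1. ]
top 0.67 [491.2 306.   85.2] rack [-58.4  50.4  85.2] bed [-98. 384.]
[-1.10479004 -0.59887183 65.1438021 ]
```

Request:
{"name": "servo_tool", "arguments": {
  "rows": [
    [64,[-1,-1,20],[0,0,0]],
    [64,[0,0,25],[0,0,0]],
    [64,[0,0,13],[0,0,0]],
    [64,[0,0,0],[0,0,0]]
  ]
}}

```text
clock: 56.52
eef_pos: [391.8, 287.3, 51.3]
tcp_rot: [3.141, 0.002, 0.254]
contact_force: [0.5, -0.2, -0.4]
opening: 0.75
```

Request:
{"name": "servo_tool", "arguments": {
  "rows": [
    [64,[0,0,8],[0,0,0]],
    [64,[0,0,1],[0,0,0]],
    [64,[0,0,0],[0,0,0]],
    [48,[0,0,0],[0,0,0]],
    [36,[0,0,0],[0,0,0]],
    [36,[0,0,0],[0,0,0]],
    [36,[0,0,0],[0,0,0]]
  ]
}}

```text
clock: 57.4
eef_pos: [392.2, 287.8, 43.3]
tcp_rot: [-3.141, -0.0, 0.254]
contact_force: [-0.4, 0.3, 3.3]
opening: 0.437
```

Request:
{"name": "servo_tool", "arguments": {
  "rows": [
    [36,[0,0,-5],[0,0,0]],
    [36,[0,0,-15],[0,0,0]],
    [36,[0,0,-30],[0,0,0]],
    [36,[0,0,-40],[0,0,0]],
    [36,[-10,20,-20],[0,0,0]],
    [36,[0,30,0],[0,0,7]],
    [36,[0,30,0],[0,0,7]],
    [36,[0,0,0],[0,0,0]]
  ]
}}

```text
clock: 58.4
eef_pos: [398.5, 205.4, 153.7]
tcp_rot: [3.141, 0.0, 0.007]
contact_force: [0.1, 1.2, -3.4]
opening: 0.436
```

Run:
```python
from h import *
st(); print(delta((535,-77,120))); plates()
```

```text
t 58.4 p [398.5 205.4 153.7] r [3.141 0.    0.007] F [ 0.1  1.2 -3.4] op 37.2
[134.63256246 283.28572107  33.74507933]
side 0.68 [478.2 213.5 192.4] rack [-94.1 -36.  192.4] bed [-111.9  291.6]
top 0.73 [593.1 -78.4 111.5] rack [ -55.6 -347.3  111.5] bed [ 0.1 -1.4]
```

Request:
{"name": "servo_tool", "arguments": {
  "rows": [
    [36,[18,38,0],[0,0,0]],
    [36,[23,48,0],[0,0,0]],
    [36,[24,50,0],[0,0,0]],
    [36,[24,50,0],[0,0,0]],
    [36,[23,50,0],[0,0,0]],
    [36,[22,45,15],[0,0,0]],
    [36,[0,0,20],[0,0,0]],
    [36,[0,0,0],[0,0,0]]
  ]
}}

```text
clock: 59.6
eef_pos: [534.4, -72.3, 116.5]
tcp_rot: [-3.141, 0.004, 0.01]
contact_force: [-0.5, -0.2, -3.1]
opening: 0.437
```

Run:
```python
from h import *
st(); print(delta((535,-77,105)))
e=sense()["eef_pos"]
g=cv2.cvtColor(grab_frame("side"),cv2.COLOR_BGR2GRAY)
for d in range(40,79,3):
    q=[proj("side",e+np.r_[R2(.01)@[d+70-2,w],43])[0] for w in(12,0,-12)]
    print(d,[int(cv2.getRectSubPix(g,(2,2),tuple(map(float,p))).mean()) for p in q],end=" ")
plates()
```

```text
t 59.6 p [534.4 -72.3 116.5] r [-3.141  0.004  0.01 ] F [-0.5 -0.2 -3.1] op 37.3
[ 0.62680274  4.69114473 11.50486308]
40 [17, 41, 114] 43 [18, 39, 117] 46 [19, 40, 117] 49 [32, 48, 119] 52 [51, 63, 120] 55 [79, 86, 124] 58 [105, 110, 131] 61 [129, 127, 134] 64 [137, 134, 136] 67 [140, 138, 138] 70 [139, 139, 139] 73 [139, 139, 139] 76 [138, 138, 139] side 0.67 [587.1 -74.  112.6] rack [ -60.3 -341.5  112.6] bed [-5.9  3.1]
side 0.49 [609.  -66.1 157.5] rack [ -37.1 -339.4  157.5] bed [16.1 10.7]
top 0.54 [657.2 -70.4 155.4] rack [   8.5 -355.6  155.4] bed [64.2  5.9]
```

Request:
{"name": "servo_tool", "arguments": {
  "rows": [
    [36,[2.5,5,6],[0,0,0]],
    [36,[0,0,6],[0,0,0]],
    [36,[0,0,0],[0,0,0]]
  ]
}}

```text
clock: 60.22
eef_pos: [537.6, -77.6, 105.4]
tcp_rot: [-3.141, 0.001, 0.009]
contact_force: [-0.6, 0.5, -3.3]
opening: 0.441
```

Request:
{"name": "servo_tool", "arguments": {
  "rows": [
    [36,[0,0,8],[0,0,0]],
    [36,[0,0,8],[0,0,0]],
    [36,[0,0,0],[0,0,0]]
  ]
}}

```text
clock: 60.6
eef_pos: [537.4, -77.5, 89.1]
tcp_rot: [-3.141, 0.002, 0.01]
contact_force: [0.9, 0.5, -2.8]
opening: 0.436
```

Request:
{"name": "servo_tool", "arguments": {
  "rows": [
    [36,[0,0,5],[0,0,0]],
    [36,[0,0,4],[0,0,0]],
    [36,[0,0,0],[0,0,0]]
  ]
}}

```text
clock: 60.98
eef_pos: [537.9, -77.6, 80.7]
tcp_rot: [-3.141, 0.001, 0.01]
contact_force: [-0.2, 0.3, -3.2]
opening: 0.434
```

Request:
{"name": "servo_tool", "arguments": {
  "rows": [
    [36,[0,0,2],[0,0,0]],
    [36,[0,0,0],[0,0,0]]
  ]
}}

```text
clock: 61.22
eef_pos: [538.1, -77.7, 79.1]
tcp_rot: [-3.142, -0.0, 0.01]
contact_force: [1.2, 0.3, -3.6]
opening: 0.439
```

Request:
{"name": "servo_tool", "arguments": {
  "rows": [
    [36,[0,0,1.5],[0,0,0]],
    [36,[0,0,0],[0,0,0]]
  ]
}}

```text
clock: 61.48
eef_pos: [538.3, -77.7, 77.7]
tcp_rot: [3.142, -0.0, 0.01]
contact_force: [0.7, 0.3, -2.7]
opening: 0.439
```

Request:
{"name": "servo_tool", "arguments": {
  "rows": [
    [36,[0,0,1],[0,0,0]],
    [36,[0,0,0],[0,0,0]]
  ]
}}

```text
clock: 61.72
eef_pos: [538.4, -77.6, 77.2]
tcp_rot: [-3.142, -0.001, 0.01]
contact_force: [-1.1, 0.2, 6.3]
opening: 0.438
```

Request:
{"name": "servo_tool", "arguments": {
  "rows": [
    [36,[0,0,-0.8],[0,0,0]],
    [42,[0,0,0],[0,0,0]],
    [48,[0,0,0],[0,0,0]],
    [64,[0,0,0],[0,0,0]],
    [64,[0,0,0],[0,0,0]],
    [64,[0,0,-20],[0,0,0]],
    [64,[0,0,-40],[0,0,0]],
    [64,[0,0,-20],[0,0,0]]
  ]
}}

```text
clock: 62.72
eef_pos: [539.0, -77.8, 159.3]
tcp_rot: [3.141, -0.002, 0.01]
contact_force: [0.4, 1.2, 0.4]
opening: 0.748
```

Request:
{"name": "servo_tool", "arguments": {
  "rows": [
    [60,[-40,20,0],[0,0,0]],
    [60,[-50,30,0],[0,0,0]],
    [60,[-50,30,0],[0,0,0]],
    [60,[-40,40,0],[0,0,0]],
    [60,[0,50,0],[0,0,0]],
    [60,[0,50,0],[0,0,0]],
    [60,[0,0,0],[0,0,0]]
  ]
}}

```text
clock: 63.6
eef_pos: [360.5, -302.5, 157.7]
tcp_rot: [3.14, -0.001, 0.006]
contact_force: [-0.7, 0.2, 0.0]
opening: 0.702
```

Run:
```python
from h import *
st(); plates(); stack(114); bedmask(114)
for z in (96,102,108,114): print(z,[proj("top",np.r_[[592,-77]+R2(.01)@[x,0],z])[0].round(1).tolist() for x in(70,-70)])
print(delta((474,-33,150)))
```

```text
t 63.6 p [ 360.5 -302.5  157.7] r [ 3.14e+00 -1.00e-03  6.00e-03] F [-0.7  0.2  0. ] op 60.0
side 0.73 [595.8 -78.9 116.2] rack [ -53.1 -348.5  116.2] bed [ 2.8 -2. ]
top 0.74 [596.4 -77.1 115.3] rack [ -52.1 -346.9  115.3] bed [ 3.4 -0.1]
rows145 [116, 117, 118, 117, 111, 105, 99, 92, 77, 59, 44, 39, 39, 39, 40, 40, 40, 39, 40, 39, 39, 40, 39, 39, 39, 39, 38, 39, 39, 39, 38, 39, 39, 39, 40, 39, 39, 38, 39, 39, 39, 39, 38, 39, 38, 38, 40, 51, 80, 108, 116, 114, 105, 93, 89, 102]
cols335 row 165 [123, 120, 120, 121, 122, 121, 121, 114, 89, 53, 37, 39, 40, 39, 39, 39, 40, 41, 48, 60, 65, 72, 79, 81, 80, 84, 100, 110, 89, 52, 41]
cols335 row 178 [122, 123, 105, 74, 56, 55, 56, 58, 66, 66, 46, 39, 39, 39, 40, 39, 38, 37, 43, 62, 73, 58, 50, 54, 58, 66, 78, 82, 72, 49, 42]
cols335 row 194 [117, 121, 120, 120, 120, 121, 120, 121, 121, 115, 92, 52, 35, 38, 38, 39, 38, 39, 38, 42, 60, 78, 81, 80, 81, 80, 80, 83, 92, 93, 76]
66 [134, 131, 125, 112, 77, 22, 34, 63, 71, 69, 84, 101, 122, 117, 102, 80, 96, 126, 129, 130, 131, 133, 133, 134, 136, 125, 97, 102]
55 [142, 140, 121, 61, 28, 20, 30, 67, 84, 71, 76, 96, 120, 105, 83, 62, 64, 75, 75, 75, 75, 79, 85, 99, 125, 133, 118, 99]
-55 [131, 132, 133, 134, 133, 122, 103, 100, 84, 45, 19, 17, 17, 19, 63, 87, 76, 75, 61, 70, 40, 26, 37, 59, 89, 118, 130, 131]
-64 [132, 133, 134, 136, 135, 118, 87, 91, 97, 76, 24, 17, 17, 32, 58, 63, 67, 71, 49, 55, 46, 48, 65, 75, 78, 98, 127, 131]
mask 0.94 mean [ 3.1 -0.1] rect [3.2 0.1] [140.  40.] yaw 0.025
mask 0.21 mean [-20.4   6.9] rect [-22.7   2.3] [218. 110.] yaw -0.053
96 [[348.7, 160.8], [349.9, 199.7]]
102 [[348.8, 160.5], [350.0, 199.5]]
108 [[349.0, 160.2], [350.1, 199.3]]
114 [[349.1, 159.9], [350.3, 199.2]]
[ 116.4872492  -264.33982817    7.45332324]
```

Request:
{"name": "servo_tool", "arguments": {
  "rows": [
    [60,[22,-50,0],[0,0,0]],
    [60,[23,-53,0],[0,0,0]],
    [60,[23,-54,0],[0,0,0]],
    [60,[24,-54,0],[0,0,0]],
    [60,[24,-53,0],[0,0,0]],
    [60,[0,0,0],[0,0,0]],
    [60,[0,0,0],[0,0,0]]
  ]
}}

```text
clock: 64.88
eef_pos: [473.3, -33.9, 157.3]
tcp_rot: [3.141, 0.001, 0.012]
contact_force: [-0.8, 0.1, 0.1]
opening: 0.7
```

Run:
```python
from h import *
st(); print(delta((475,-33,50)))
```

```text
t 64.875 p [473.3 -33.9 157.3] r [3.141e+00 1.000e-03 1.200e-02] F [-0.8  0.1  0.1] op 59.8
[  1.82549489  -0.94315359 107.26444846]
```

Request:
{"name": "servo_tool", "arguments": {
  "rows": [
    [60,[2,-1,35],[0,0,0]],
    [60,[0,0,35],[0,0,0]],
    [60,[0,0,20],[0,0,0]],
    [60,[0,0,0],[0,0,0]]
  ],
  "force": 30
}}

```text
clock: 65.38
eef_pos: [473.9, -34.4, 66.3]
tcp_rot: [-3.142, 0.003, 0.008]
contact_force: [0.4, -0.2, -0.4]
opening: 0.706
```

Request:
{"name": "servo_tool", "arguments": {
  "rows": [
    [60,[0,0,14],[0,0,0]],
    [60,[0,0,0],[0,0,0]],
    [30,[0,0,0],[0,0,0]],
    [14,[0,0,0],[0,0,0]],
    [14,[0,0,0],[0,0,0]],
    [14,[0,0,0],[0,0,0]]
  ]
}}

```text
clock: 66.12
eef_pos: [476.0, -33.3, 53.9]
tcp_rot: [3.141, -0.001, 0.01]
contact_force: [-1.4, -0.0, 6.2]
opening: 0.22
```

Request:
{"name": "servo_tool", "arguments": {
  "rows": [
    [14,[0,2,0],[0,0,0]],
    [14,[0,2,0],[0,0,0]],
    [14,[0,2,0],[0,0,0]],
    [14,[0,2,0],[0,0,0]],
    [14,[0,2,0],[0,0,0]],
    [14,[0,2,0],[0,0,0]],
    [14,[0,3,0],[0,0,0]],
    [14,[0,3,0],[0,0,0]]
  ]
}}

```text
clock: 67.12
eef_pos: [476.2, -51.1, 53.9]
tcp_rot: [-3.141, -0.001, 0.01]
contact_force: [-0.5, 1.6, 5.9]
opening: 0.22
```

Request:
{"name": "servo_tool", "arguments": {
  "rows": [
    [14,[0,4,0],[0,0,0]],
    [14,[0,5,0],[0,0,0]],
    [14,[0,6,0],[0,0,0]],
    [14,[0,7,0],[0,0,0]],
    [14,[0,7,0],[0,0,0]],
    [14,[0,7,0],[0,0,0]],
    [14,[0,7,0],[0,0,0]],
    [14,[0,7,0],[0,0,0]]
  ]
}}

```text
clock: 68.12
eef_pos: [477.0, -101.3, 53.9]
tcp_rot: [-3.141, -0.001, 0.01]
contact_force: [0.5, 2.2, 5.8]
opening: 0.22
```

Run:
```python
from h import *
st(); plates()
```

```text
t 68.125 p [ 477.  -101.3   53.9] r [-3.141e+00 -1.000e-03  1.000e-02] F [0.5 2.2 5.8] op 18.8
top 0.56 [ 611.5 -146.4  117.1] rack [ -54.7 -417.8  117.1] bed [ 17.8 -69.6]
```

Request:
{"name": "servo_tool", "arguments": {
  "rows": [
    [14,[0,7,0],[0,0,0]],
    [14,[0,8,0],[0,0,0]],
    [14,[0,8,0],[0,0,0]],
    [14,[0,8,0],[0,0,0]],
    [14,[0,8,0],[0,0,0]],
    [14,[0,8,0],[0,0,0]],
    [14,[0,8,0],[0,0,0]],
    [14,[0,8,0],[0,0,0]]
  ]
}}

```text
clock: 69.32
eef_pos: [477.8, -164.2, 53.9]
tcp_rot: [3.142, -0.002, 0.01]
contact_force: [1.8, 1.8, 4.9]
opening: 0.222
```

Request:
{"name": "servo_tool", "arguments": {
  "rows": [
    [14,[0,8,0],[0,0,0]],
    [14,[0,8,0],[0,0,0]],
    [14,[0,8,0],[0,0,0]],
    [14,[0,8,0],[0,0,0]],
    [14,[0,8,0],[0,0,0]],
    [14,[0,8,0],[0,0,0]],
    [14,[0,7,0],[0,0,0]],
    [14,[0,6,0],[0,0,0]]
  ]
}}

```text
clock: 70.32
eef_pos: [478.7, -225.6, 53.9]
tcp_rot: [3.141, -0.002, 0.009]
contact_force: [3.0, 2.1, 5.3]
opening: 0.22
```

Request:
{"name": "servo_tool", "arguments": {
  "rows": [
    [14,[0,5,0],[0,0,0]],
    [14,[0,4,0],[0,0,0]],
    [14,[0,4,0],[0,0,0]],
    [14,[0,3,0],[0,0,0]],
    [14,[0,3,0],[0,0,0]],
    [14,[0,2,0],[0,0,0]]
  ]
}}

```text
clock: 71.08
eef_pos: [479.0, -246.6, 53.9]
tcp_rot: [3.141, -0.002, 0.009]
contact_force: [3.9, 2.0, 4.5]
opening: 0.228
```

Request:
{"name": "servo_tool", "arguments": {
  "rows": [
    [14,[0,2,0],[0,0,0]],
    [14,[0,2,0],[0,0,0]],
    [14,[0,2,0],[0,0,0]],
    [14,[0,2,0],[0,0,0]]
  ]
}}

```text
clock: 71.58
eef_pos: [479.0, -253.0, 53.9]
tcp_rot: [-3.14, -0.002, 0.009]
contact_force: [5.7, 8.3, 7.0]
opening: 0.224
```

Request:
{"name": "servo_tool", "arguments": {
  "rows": [
    [14,[0,2,0],[0,0,0]],
    [14,[0,2,0],[0,0,0]]
  ]
}}

```text
clock: 71.82
eef_pos: [479.1, -258.0, 53.9]
tcp_rot: [-3.142, -0.002, 0.009]
contact_force: [4.5, 3.3, 5.1]
opening: 0.216
```

Request:
{"name": "servo_tool", "arguments": {
  "rows": [
    [14,[0,2,0],[0,0,0]],
    [14,[0,1,0],[0,0,0]]
  ]
}}

```text
clock: 72.08
eef_pos: [479.2, -261.6, 53.9]
tcp_rot: [3.141, -0.002, 0.01]
contact_force: [4.8, 0.7, 5.4]
opening: 0.222
```

Request:
{"name": "servo_tool", "arguments": {
  "rows": [
    [14,[0,2,0],[0,0,0]],
    [14,[0,0,0],[0,0,0]]
  ]
}}

```text
clock: 72.32
eef_pos: [479.1, -262.9, 53.9]
tcp_rot: [-3.141, -0.002, 0.009]
contact_force: [5.1, 5.8, 6.7]
opening: 0.226
```

Request:
{"name": "servo_tool", "arguments": {
  "rows": [
    [14,[0,1.5,0],[0,0,0]],
    [14,[0,0,0],[0,0,0]]
  ]
}}

```text
clock: 72.58
eef_pos: [479.1, -262.9, 53.9]
tcp_rot: [-3.139, -0.002, 0.008]
contact_force: [6.8, 13.1, 10.0]
opening: 0.222
```

Request:
{"name": "servo_tool", "arguments": {
  "rows": [
    [14,[0,-2,0],[0,0,0]],
    [30,[0,0,0],[0,0,0]],
    [60,[0,0,0],[0,0,0]],
    [60,[0,0,0],[0,0,0]],
    [60,[0,0,-25],[0,0,0]],
    [60,[0,0,-45],[0,0,0]],
    [60,[-40,0,-10],[0,0,0]],
    [60,[-50,-20,0],[0,0,0]]
  ]
}}

```text
clock: 73.58
eef_pos: [387.9, -244.6, 134.4]
tcp_rot: [3.14, -0.002, 0.009]
contact_force: [-0.3, 0.3, -0.2]
opening: 0.702
```

Request:
{"name": "servo_tool", "arguments": {
  "rows": [
    [60,[-40,-50,0],[0,0,0]],
    [60,[-10,-55,0],[0,0,0]],
    [60,[0,-55,0],[0,0,0]],
    [60,[0,0,0],[0,0,0]]
  ]
}}

```text
clock: 74.08
eef_pos: [336.3, -82.5, 133.3]
tcp_rot: [-3.141, 0.0, 0.014]
contact_force: [0.6, -0.1, 0.1]
opening: 0.704
```

Run:
```python
from h import *
st()
c=np.array([593,-77])+R2(.01)@[0,-230]; print("expected bed",c)
for n in("side","top"):
    im=grab_frame(n); cv2.imwrite(f"pics/end_{n}.png",im)
    for t in("plate1","carriage","oil","grease","hammer"):
        for b in boxes_of(n,t):
            W=toW(n,b["centre"])
            if t!="plate1" or W[2]>40: print(n,t,round(b["conf"],2),W.round(1),(R2(.01).T@(W[:2]-c)).round(1))
    for b in trace(n,"plate1"):
        v,u=np.nonzero(b["mask"])
        if len(u) and n=="side": print("side mask",round(b["conf"],2),len(u),round(u.mean(),1),round(v.mean(),1))
print(proj("side",np.r_[c,114]))
h=c+R2(.01)@[-120,45]; print("handle exp",proj("side",np.r_[h,80]),proj("top",np.r_[h,108]))
for n in("side","top"):
    for b in boxes_of(n,"handle"): print(n,toW(n,b["centre"]).round(1),b["conf"])
```

```text
t 74.075 p [336.3 -82.5 133.3] r [-3.141  0.     0.014] F [ 0.6 -0.1  0.1] op 60.1
expected bed [ 595.29996167 -306.9885001 ]
side carriage 0.86 [ 577.4 -271.4   51.5] [-17.5  35.7]
side oil 0.94 [504.8 571.  112.5] [-81.7 878.9]
side oil 0.3 [736.9  38.8  62.8] [145.1 344.3]
side grease 0.77 [736.4  40.   62.3] [144.6 345.5]
side hammer 0.37 [ 576.3 -269.4   49.7] [-18.6  37.8]
side mask 0.72 365 328.0 290.1
side mask 0.55 211 367.5 224.8
side mask 0.54 308 348.5 254.6
side mask 0.47 147 351.8 166.1
side mask 0.43 2118 210.5 286.0
side mask 0.16 615 352.5 180.8
top plate1 0.66 [ 578.5 -300.8  114.6] [-16.8   6.4]
top carriage 0.84 [ 562.3 -276.8   55.2] [-32.7  30.6]
top carriage 0.52 [ 580.3 -269.6   44.3] [-14.6  37.5]
top oil 0.83 [517.  542.7 157.8] [-69.8 850.4]
top oil 0.61 [564.1 272.1  80.8] [-25.4 579.4]
top grease 0.64 [744.9  19.8  88.4] [152.9 325.3]
top hammer 0.83 [ 350.7 -477.2   25.8] [-246.3 -167.8]
top hammer 0.61 [743.1  17.8  88.7] [151.1 323.3]
[[354.18967843 165.85880702]]
handle exp [[372.90400351 184.21670864]] [[402.99534793 211.9737858 ]]
side [ 576.9 -266.9   52.1] 0.57
top [ 565.1 -276.3   50.7] 0.87
```

Run:
```python
from h import *
g=cv2.cvtColor(cv2.imread("pics/end_side.png"),cv2.COLOR_BGR2GRAY)
for c in (np.array([593,-77]),np.array([595.3,-307])):
  for x in(66,55,-55,-64):
    P=[proj("side",np.r_[c+R2(.01)@[x,18],z])[0] for z in(90,114)]
    u=int(round(P[0][0])); v=int(round(P[1][1])); print(x,u,"v90,v114",P[0][1].round(1),P[1][1].round(1),"from",v-6,g[v-6:v+12,u-1:u+2].mean(1).astype(int).tolist())
t=cv2.cvtColor(cv2.imread("pics/end_top.png"),cv2.COLOR_BGR2GRAY)
for x in(-40,-60,-75):
    p=proj("top",np.r_[np.array([595.3,-307])+R2(.01)@[x,0],114])[0]; r=int(round(p[1])); k=int(round(p[0])); print(x,p.round(1),"cols",k-10,t[r,k-10:k+11].tolist())
```

```text
66 307 v90,v114 189.4 184.1 from 178 [140, 142, 141, 138, 138, 141, 142, 142, 140, 141, 144, 147, 145, 141, 137, 136, 135, 136]
55 309 v90,v114 190.2 184.9 from 179 [142, 139, 140, 142, 142, 142, 141, 142, 145, 147, 145, 140, 137, 135, 135, 136, 137, 137]
-55 332 v90,v114 197.8 192.4 from 186 [94, 108, 111, 95, 66, 41, 33, 36, 44, 50, 51, 50, 50, 49, 50, 50, 50, 50]
-64 334 v90,v114 198.5 193.0 from 187 [110, 84, 55, 34, 34, 43, 49, 51, 50, 50, 50, 50, 50, 50, 50, 52, 72, 103]
66 339 v90,v114 168.7 163.7 from 158 [133, 132, 128, 107, 47, 23, 61, 82, 60, 74, 98, 130, 122, 97, 81, 86, 114, 131]
55 341 v90,v114 169.3 164.3 from 158 [139, 140, 125, 69, 18, 23, 49, 68, 61, 66, 95, 110, 111, 94, 71, 52, 63, 75]
-55 363 v90,v114 175.6 170.5 from 165 [55, 39, 18, 18, 17, 45, 68, 70, 69, 57, 68, 34, 33, 48, 68, 84, 109, 133]
-64 365 v90,v114 176.2 171.0 from 165 [23, 19, 18, 18, 31, 48, 55, 65, 54, 44, 57, 54, 63, 75, 78, 78, 95, 122]
-40 [415.1 188.9] cols 405 [54, 55, 54, 59, 72, 72, 47, 35, 35, 37, 36, 36, 36, 37, 39, 44, 52, 56, 63, 71, 77]
-60 [415.4 194.6] cols 405 [116, 117, 115, 102, 84, 80, 72, 63, 60, 60, 65, 63, 58, 52, 52, 58, 69, 77, 78, 79, 77]
-75 [415.6 198.8] cols 406 [116, 115, 115, 116, 113, 114, 115, 113, 107, 103, 105, 108, 109, 110, 111, 110, 110, 112, 113, 113, 101]
```

Run:
```python
import cv2
t=cv2.cvtColor(cv2.imread("pics/end_top.png"),cv2.COLOR_BGR2GRAY)
for r in range(182,204): print(r,t[r,402:432].tolist())
from h import *; st()
```

```text
182 [43, 53, 55, 55, 54, 55, 59, 62, 49, 37, 38, 37, 38, 39, 37, 36, 38, 44, 48, 45, 48, 55, 64, 71, 59, 46, 41, 42, 41, 40]
183 [43, 54, 56, 56, 53, 56, 59, 60, 52, 38, 36, 39, 36, 38, 37, 36, 38, 43, 46, 43, 46, 56, 64, 68, 61, 46, 41, 40, 41, 42]
184 [44, 56, 54, 54, 58, 64, 65, 60, 56, 41, 36, 35, 39, 36, 35, 38, 37, 41, 42, 44, 50, 67, 77, 74, 63, 46, 39, 42, 42, 41]
185 [47, 54, 54, 59, 71, 82, 79, 64, 55, 39, 35, 34, 36, 38, 38, 36, 36, 40, 43, 48, 58, 77, 88, 83, 70, 47, 40, 41, 42, 42]
186 [46, 52, 57, 61, 75, 84, 77, 63, 54, 39, 37, 37, 37, 38, 38, 37, 38, 39, 44, 52, 59, 70, 79, 80, 73, 49, 40, 38, 42, 42]
187 [44, 53, 55, 57, 61, 61, 60, 66, 64, 45, 36, 35, 37, 38, 36, 37, 34, 36, 44, 51, 54, 55, 62, 71, 69, 50, 50, 54, 53, 45]
188 [42, 48, 49, 50, 48, 47, 57, 74, 74, 48, 35, 38, 37, 36, 36, 37, 35, 38, 42, 47, 48, 51, 63, 75, 71, 62, 74, 86, 81, 62]
189 [52, 52, 52, 54, 55, 54, 59, 72, 72, 47, 35, 35, 37, 36, 36, 36, 37, 39, 44, 52, 56, 63, 71, 77, 73, 78, 101, 111, 105, 79]
190 [88, 88, 87, 88, 88, 87, 84, 80, 74, 48, 35, 35, 35, 37, 37, 36, 39, 35, 50, 64, 73, 77, 78, 
[... 1206 characters left out ...]
 111, 110, 110, 112, 113, 113, 101, 68, 44, 46, 54, 54]
200 [115, 117, 115, 115, 116, 116, 114, 115, 113, 111, 109, 103, 94, 92, 100, 104, 104, 102, 101, 100, 101, 104, 114, 114, 102, 73, 46, 43, 50, 53]
201 [115, 117, 116, 116, 116, 115, 114, 115, 111, 102, 91, 78, 70, 74, 87, 90, 87, 82, 82, 83, 82, 93, 105, 114, 106, 81, 52, 46, 50, 54]
202 [117, 116, 115, 115, 116, 116, 115, 114, 106, 89, 73, 66, 67, 70, 75, 77, 80, 84, 92, 93, 93, 95, 105, 114, 110, 90, 64, 57, 62, 73]
203 [116, 118, 117, 116, 115, 116, 115, 115, 109, 96, 87, 88, 93, 94, 94, 93, 95, 103, 110, 112, 111, 111, 111, 114, 111, 96, 74, 68, 73, 88]
t 74.875 p [337.1 -85.4 133.4] r [3.142 0.    0.01 ] F [ 0.3  0.4 -0.6] op 59.9
```

```bash
python3 -c "
from rig import *
print(sign_off())"
```

```text
the job is handed in; nothing more can be done
None
```

I drew the carriage out to its loading stop by the handle and stacked all four black plates from the rack on the bolster block. Then I pushed it home under the ram at no more than about 65 mm/s and handed the job in at about 75 s of the 210 s. The three yellow look-alikes were left alone.

**Carriage:** The handle moved 230.1 mm between the two stops. At each end I felt the ridge and then the stop. The last top view also put the stack within about 1 mm of where home should be along the rails. The fingers were clear of everything at hand-in.

**Stack:** Before the push, the top plate measured 140 x 40 mm, about 3 to 7 mm off centre along x, 0 to 2 mm off along y, and about 0.03 rad askew. After the push it showed no shift against the end pin, and the side view still looked flat.

**Checks that were weaker or disagreed:**
- The two lowest plates may sit about 8 to 10 mm off centre along x. That is inside the 15 mm limit but is the smallest margin.
- After the push, the block-edge reading suggested the top plate had moved about 3 mm along x. The pin reading showed no shift. I trusted the pin and put the difference down to shading under the press.
- The closed fingertips were about 27 mm higher than the reported tool position. I found this by touching the rack deck and allowed for it.
- Plates 2 to 4 were released about 5 to 8 mm above the stack. A fingertip most likely met the plate below, so they dropped that distance between the pins.
- One early move fell short and pressed on a plate in the rack with about 33 N.
- The oil jug and grease tin read within about 7 mm of their first readings, and the hammer about 4 mm, which is within detector error.

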